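# Pack the brass nozzle into its sprung-clip case and snap the lid shut

## Task

Put the loose brass gas nozzle away: lay it on its side in the empty middle clip of the open grey-blue case and press it home. Check that every nozzle in the case is pressed fully home in its clip, so that none stands above the rim, and only then close the lid until its catch snaps. Leave the mug, the tape measure and the tin where they stand.

Things in the scene. Friction and masses are not known exactly. Their poses are not given: they have to be found in the camera images.
- case: open grey-blue steel case, fixed; 130 mm front to back (x, to the hinge side, away from the robot), 214 mm wide (y, to the left), rim 40 mm high, walls 3 mm. Origin: centre of its underside. From x = -50 to +22 mm an open well, floor 9 mm high, full inside width, holds three clips side by side; front ledge 30 mm high; rear ledge with copper tips up to 38 mm
- clip_mid (a point): middle clip, empty at the start; point: where the centre of a nozzle lies when home: 14 mm in front of the case's origin, 22 mm up; axes as the case. A nozzle lies along the case's x, either way round, between two pairs of sprung steel leaves at x = +-19 to +-28 mm from the point; the 38 mm between the pairs is free for fingers down to the floor, as are 28 mm on each side (clips 64 mm apart)
- clip_left (a point): left (+y) clip, same point and build as clip_mid. The leaves' rounded noses stand 6 mm above the point, 20 mm apart at rest. A nozzle laid on them rests 12 to 15 mm above the point, its top about 8 mm above the rim; pressed down on top, near the middle of its length, with about 5 to 15 N, it spreads the leaves and snaps home; if one end stays up, press there
- clip_right (a point): right (-y) clip, same point and build as clip_mid and clip_left
- nozzle_a_mid (a point): brass gas nozzle: tube 56 mm long, 26 mm across, tapering to 21 mm at one end, 0.07 kg; point: its centre, z along its axis to the wide end. This one is loose and stands upright on the bench, wide end up; it is too tall to be stored standing
- nozzle_b_mid (a point): brass gas nozzle: tube 56 mm long, 26 mm across, tapering to 21 mm at one end, 0.07 kg; point: its centre, z along its axis to the wide end. This one is stored in the left or right clip. Of the two stored nozzles one is home, the other only rests on its clip's noses and must be pressed home
- nozzle_c_mid (a point): brass gas nozzle: tube 56 mm long, 26 mm across, tapering to 21 mm at one end, 0.07 kg; point: its centre, z along its axis to the wide end. This one is stored in the left or right clip. Of the two stored nozzles one is home, the other only rests on its clip's noses and must be pressed home
- case_lid (a joint): lid angle, rad: 0 closed, grows as it opens, 1.9 at most; starts at 1.6 to 1.85 (leaning away from the robot). The hinge is stiff: the lid stays where it is left, 2 to 4 N at its free edge moves it. Over the last 0.06 rad a striker on the lid must be pressed past a spring catch in the front wall, with about 5 to 12 N near the middle of the lid's front edge; it then holds
- case_hinge (a point): middle of the lid's hinge line, which runs along the case's y, 67.5 mm behind the case's origin and 40 mm above its underside
- lid_edge (a point): middle of the lid's free edge, half-way through its depth, 132 mm from the hinge line; turns with the lid. The lid is a shallow tray, 214 mm wide; closed, its outer face lies 10.5 mm (ribs 11.5) above the hinge line, its lining 3 mm above it. A striker tab 24 mm wide hangs from its inside 12 mm in from the edge, to 12 mm below the hinge line
- mug: pale mug, 72 x 101 x 92 mm; bystander, origin at the centre of its underside
- tape: yellow and black tape measure, 72 x 79 x 36 mm; bystander, origin at the centre of its underside
- tin: green round tin with a pale lid, 69 mm across, 46 mm high; bystander, origin at the centre of its underside

How it is judged:
By the outcome, as a careful person would: the job done as asked, in the order asked, and still so for the second after the job is handed in, with the robot touching nothing.
It also fails if it takes over 69 s, if anything falls off the work surface, if the arm or the gripper's body presses on something with over 40 N, if the wrist force passes 120 N, or if a joint passes its speed limit or range.

## Robot

A 6-joint arm with a two-finger parallel gripper is mounted at the origin on a cart in front of the work surface, level with it; the furniture and walls round the work are solid. World frame = base frame: x ahead of the robot, y to its left, z up, the work surface at z = 0. Lengths are in m, angles in rad, forces in N, time in s.
With the tool pointing down it reaches from about 0.35 to 0.975 m from the base axis. Payload 7.1 kg.
Tool frame: the origin (TCP) lies at the very end of the fingers, on their centre line; the grasp point (between the pads) lies 19 mm behind it; z points along the fingers, x is the direction in which the jaws open and shut, and the axes are right-handed (so a half turn about z gives the same grasp; the last joint's range is limited). The gripper opens to 88 mm and grips with 3 to 60 N. Pads are 20 mm wide; open, the fingers measure 115 mm over their backs; the gripper's body (75 mm by 178 mm) begins 61 mm behind the grasp point.
Start: joints at [1.257, 0.423, 1.63, -0, 1.089, -0.019], TCP at [0.182, 0.598, 0.223] pointing down, gripper open.
Joint ranges: [-3, 3], [-0.9, 2.11], [0.09, 2.58], [-1.31, 4.45], [0.11, 2.69], [-2.54, 2.54]. Speed limits (rad/s): [2.39, 2.39, 3.01, 3.14, 3.14, 3.14].

## Interface

Orientations are given as a rotation vector (axis times angle).
In Python, from rig import telemetry, camera, workorder gives the robot as it stands.
- The arm moves only by the tool send_rows, never from a script. Its argument "series" is a list that holds one entry, the list of rows, each a list of 7 numbers: the shift along the tool's x, y, z in cm, then the turn, a rotation vector about the tool's x, y, z in degrees, then the opening, from 0 (shut) to 1 (fully open). In form: [[[dx, dy, dz, rx, ry, rz, jaw], ...]]. A call has 1 to 5 rows; each row is the pose to reach, as a shift and turn from the pose commanded when the call began, along the tool's axes at that moment; what a row does not reach only later rows make up. A row lasts 1/10 s, in which the tool goes at most 50 mm and 8.59 degrees, less where a joint would pass 70% of its speed; a pose out of reach is approached as far as the arm can. A call with a gripper value outside its range is refused whole. The fingers move at their own pace and stop on an object; the grip force is fixed at half the most. Time passes only in rows, so rows that repeat a pose let the fingers close. It gives the time, the measured TCP pose, the force and the opening at its end, in the units of the state.
- telemetry.observe(): the state, without advancing time (a new reading comes with each control period).
- camera(name): name is "side" or "top" or "wrist"; returns a dict with "img" (384x512x3 uint8, blue, green, red), "depth" (384x512 float32, m along the optical axis (not along the pixel's ray), 0 where there is no reading), "intrinsics" (3x3 intrinsics, pixels), "R" (3x3) and "t" (3): a world point X has camera coordinates R X + t; the wrist camera has in their place "T_tool_cam" (4x4, takes a point from camera to tool coordinates, whose origin is the TCP and whose axes are the tool frame's). Camera axes: x right, y down, z forward; pixel columns grow to the right and rows downward; lengths in m; the calibration is good to about 2 mm. A picture is of the moment at which its call begins: read the wrist's pose just before it.
- workorder.sign_off(): hands the job in, once; it reports no verdict.
The state is a dict: "time": time; "qpos": joint angles; "qvel": joint speeds; "tau": joint torques, N m; "ee_pos": TCP position; "tool_rot": TCP orientation; "ft_force": force on the tool from outside, world axes, zero at the start; "ft_torque": the same for the moment, N m; "width": finger opening in m.
Only numpy, scipy, OpenCV 4.12 (cv2) and the standard library are available. Lean on these libraries where they do the work, as an engineer would, in place of code of your own. Each camera call takes 0.05 s, during which the arm holds its last target.

## Working session

There is one attempt and no reset: what is moved stays moved. The work goes in short steps, Python scripts to look and compute and a tool call to move; the robot and the scene stay as the last step left them, time stands still between calls to the robot, and variables do not carry over. Pictures are saved under pics/ and viewed, and the job is handed in when it is done.

Besides the shell and the picture viewer there is one more tool, called by a JSON object that holds its "name" and its "arguments", one argument or row to a line. send_rows: Moves the arm, as the interface text tells. Its arguments: {"type":"object","properties":{"series":{"type":"array","items":{"type":"array","items":{"type":"array","items":{"type":"number"}}}}},"required":["series"]}

```bash
ls; mkdir -p pics
cat > h.py <<'E'
import numpy as np, cv2, pickle
from rig import telemetry, camera, workorder
from scipy.spatial.transform import Rotation as Rn
def tool():
    s=telemetry.observe(); return np.array(s["ee_pos"]),Rn.from_rotvec(s["tool_rot"]).as_matrix(),s
def shot(n,f):
    p,R,s=tool(); c=camera(n); cv2.imwrite("pics/%s.png"%f,c["img"])
    if n=="wrist":
        T=np.eye(4);T[:3,:3]=R;T[:3,3]=p; W=T@np.array(c["T_tool_cam"])
    else:
        W=np.eye(4);W[:3,:3]=np.array(c["R"]).T;W[:3,3]=-np.array(c["R"]).T@np.array(c["t"])
    c["W"]=W
    pickle.dump(c,open("pics/%s.pkl"%f,"wb")); return c
def load(f): return pickle.load(open("pics/%s.pkl"%f,"rb"))
def cloud(c):
    K=np.array(c["intrinsics"]);d=c["depth"];v,u=np.mgrid[:d.shape[0],:d.shape[1]]
    P=np.stack([(u-K[0,2])/K[0,0]*d,(v-K[1,2])/K[1,1]*d,d],-1)
    X=P@c["W"][:3,:3].T+c["W"][:3,3]; X[d==0]=np.nan; return X
E
python3 - <<'E'
from h import *
p,R,s=tool();print(s)
for n in["side","top","wrist"]:
    c=shot(n,n+"0");print(n,c["W"].round(3).tolist(),np.array(c["intrinsics"]).round(1).tolist())
E
```

```text
pics
{'time': 0.0, 'qpos': array([ 1.25699827e+00,  4.23837915e-01,  1.63066577e+00, -1.77648065e-05,
        1.08861444e+00, -1.89828658e-02]), 'qvel': array([-4.31263642e-04, -9.73398926e-04, -5.15582426e-04,  1.10057248e-03,
       -1.37393061e-03, -1.40544977e-05]), 'tau': array([ 2.66929537e-04, -5.44630373e+01, -2.73666680e+01,  6.42859284e-02,
        2.27829331e-02, -1.02446058e-04]), 'ee_pos': array([0.18140212, 0.59752153, 0.22191305]), 'tool_rot': array([ 2.52289354e+00,  1.87055279e+00, -1.93670901e-03]), 'ft_force': array([-0.2004968 ,  0.32759571,  0.30474814]), 'ft_torque': array([ 0.01552337, -0.0112549 , -0.03618825]), 'width': 0.08774107485246842}
side [[0.917, -0.224, 0.331, 0.18], [-0.399, -0.491, 0.774, -0.971], [-0.011, -0.842, -0.54, 0.7], [0.0, 0.0, 0.0, 1.0]] [[404.3, 0.0, 263.5], [0.0, 404.3, 189.1], [0.0, 0.0, 1.0]]
top [[-0.026, -0.981, 0.192, 0.297], [-0.999, 0.03, 0.02, -0.056], [-0.026, -0.191, -0.981, 1.457], [0.0, 0.0, 0.0, 1.0]] [[442.0, 0.0, 254.9], [0.0, 442.0, 193.4], [0.0, 0.0, 1.0]]
wrist [[0.29, 0.924, 0.247, 0.114], [0.957, -0.28, -0.077, 0.618], [-0.002, 0.259, -0.966, 0.383], [0.0, 0.0, 0.0, 1.0]] [[280.5, 0.0, 251.7], [0.0, 280.5, 193.3], [0.0, 0.0, 1.0]]
```

View pics/top0.png

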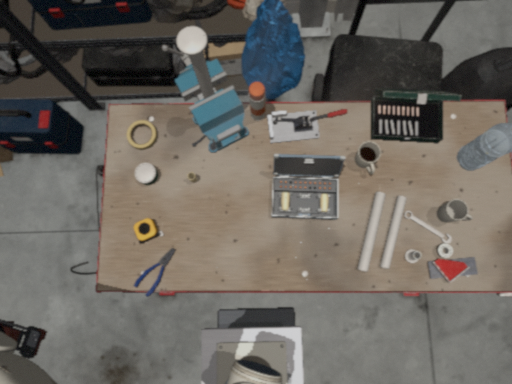

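View pics/side0.png

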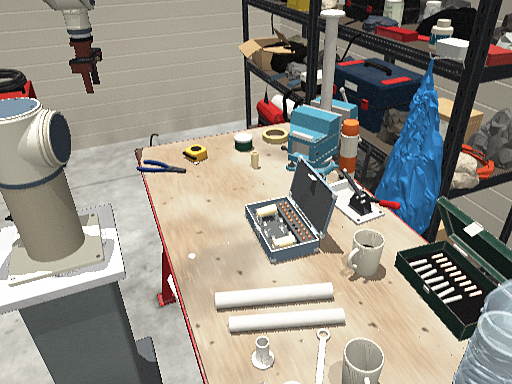

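View pics/wrist0.png

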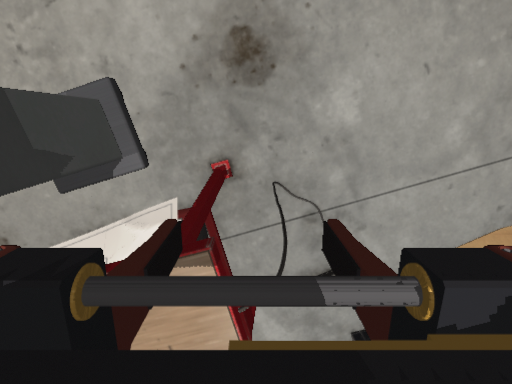

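Top view: the loose nozzle stands at about (193,178), the case at (306,190) with its lid up at (308,165), the tin at (146,173), the tape at (146,230), and a mug at (368,155). Next I measure these.

Run:
```python
from h import *
for n,box,pts in [("top0",(240,130,110,100),[(193,178),(306,187),(146,173),(146,230),(285,201),(325,202),(368,155)]),("side0",(235,140,110,130),[(255,160),(263,212),(283,241)])]:
    c=load(n);X=cloud(c)
    for u,v in pts: print(n,u,v,X[v,u].round(4))
    x,y,w,h=box
    cv2.imwrite("pics/%sc.png"%n,cv2.resize(c["img"][y:y+h,x:x+w],None,fx=5.5 if n=="top0" else 4.5,fy=5.5 if n=="top0" else 4.5,interpolation=2))
    # nozzle cluster
    if n=="top0":r=(slice(165,190),slice(180,206))
    else:r=(slice(145,172),slice(245,266))
    Q=X[r].reshape(-1,3);Q=Q[Q[:,2]>0.015];print(Q[:, :].min(0),Q.max(0),Q.mean(0),len(Q))
```

```text
top0 193 178 [0.629  0.1742 0.0564]
top0 306 187 [ 0.5942 -0.1951  0.0246]
top0 146 173 [0.6534 0.3319 0.0457]
top0 146 230 [0.4653 0.33   0.0373]
top0 285 201 [ 0.5449 -0.1229  0.0502]
top0 325 202 [ 0.5406 -0.2536  0.0336]
top0 368 155 [ 0.692  -0.4024  0.0419]
[0.62473181 0.16984204 0.01612884] [0.65011101 0.19401247 0.06166587] [0.6379828  0.18290343 0.04176642] 61
side0 255 160 [0.6374 0.1708 0.0313]
side0 263 212 [ 0.536  -0.1321  0.0401]
side0 283 241 [ 0.5359 -0.2598  0.0335]
[0.62419427 0.16401312 0.01539759] [0.67134848 0.3068559  0.056954  ] [0.63872442 0.19134851 0.03589985] 102
```

View pics/top0c.png

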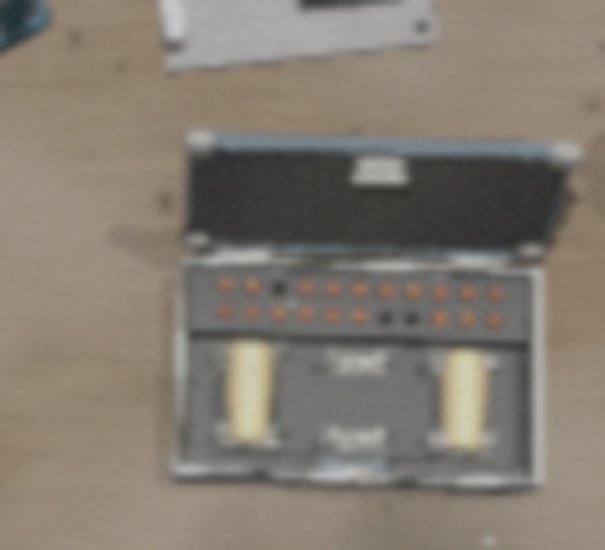

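View pics/side0c.png

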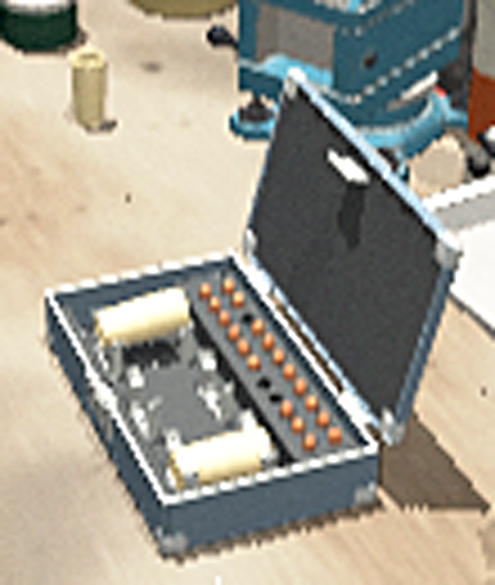

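```bash
cat >> h.py <<'E'
def pose(d,L,jx=None):
    """tool axis z leaning: body leans toward horizontal dir d by L deg. tool x = jx (world horizontal)"""
    d=np.array(d,float);d/=np.linalg.norm(d);L=np.radians(L)
    z=-(np.array([0,0,1])*np.cos(L)+np.append(d,0)*np.sin(L))
    x=np.append(np.array(jx,float),0);x/=np.linalg.norm(x);y=np.cross(z,x);y/=np.linalg.norm(y);x=np.cross(y,z)
    return np.stack([x,y,z],1)
def rel(P,Rt,ax=None):
    p,R,s=tool()
    print("shift cm",((R.T@(np.array(P)-p))*100).round(2),"turn deg",np.degrees(Rn.from_matrix(R.T@Rt).as_rotvec()).round(2))
E
python3 - <<'E'
from h import *
rel([.6,.13,.26],pose([0,-1],0,[1,0]))
# case edges: points z~0.04 in side and top clouds
for n,(a,b,e,f) in [("side0",(195,265,243,325)),("top0",(170,222,268,345))]:
    X=cloud(load(n))[a:b,e:f].reshape(-1,3); m=(abs(X[:,2]-.04)<.004)&(X[:,0]<.68)
    Q=X[m][:,:2].astype(np.float32);print(n,len(Q),cv2.minAreaRect(Q),np.percentile(Q,[1,99],axis=0))
E
```

```text
shift cm [-32.59  53.64  -3.75] turn deg [4.000e-02 6.000e-02 7.311e+01]
side0 533 ((0.562957763671875, -0.18962687253952026), (0.21980997920036316, 0.14111164212226868), 87.2292251586914) [[ 0.48898455 -0.29939471]
 [ 0.63415281 -0.0809387 ]]
top0 387 ((0.5622153878211975, -0.18629854917526245), (0.21385712921619415, 0.14039036631584167), 86.93151092529297) [[ 0.48956331 -0.29440757]
 [ 0.6332562  -0.07689501]]
```

{"name": "send_rows", "arguments": {
  "series": [
    [[-12.5, 20.6, -1.4, 0, 0, 28, 1], [-12.5, 20.6, -1.4, 0, 0, 28, 1], [-12.5, 20.6, -1.4, 0, 0, 28, 1], [-12.5, 20.6, -1.4, 0, 0, 28, 1], [-12.5, 20.6, -1.4, 0, 0, 28, 1]]
  ]
}}

```text
time: 0.65
ee_pos: [0.3435, 0.4165, 0.2367]
tool_rot: [2.902, 1.203, -0.0]
ft_force: [0.9, 0.4, -0.2]
width: 0.088
```

Run:
```python
from h import *
p,R,s=tool();print(p,s["qpos"].round(2),s["time"])
rel([.6,.13,.26],pose([0,-1],0,[1,0]))
```

```text
[0.34345765 0.41650921 0.23668971] [ 0.86  0.28  1.81 -0.    1.05  0.07] 0.65
shift cm [-2.13 38.4  -2.32] turn deg [2.000e-02 1.000e-02 4.502e+01]
```

{"name": "send_rows", "arguments": {
  "series": [
    [[-1.2, 24.0, -1.5, 0, 0, 43, 1], [-1.2, 24.0, -1.5, 0, 0, 43, 1], [-1.2, 24.0, -1.5, 0, 0, 43, 1], [-1.2, 24.0, -1.5, 0, 0, 43, 1], [-1.2, 24.0, -1.5, 0, 0, 43, 1]]
  ]
}}

```text
time: 1.15
ee_pos: [0.5053, 0.2385, 0.2518]
tool_rot: [3.141, 0.047, 0.0]
ft_force: [-0.1, 0.3, -0.1]
width: 0.088
```

Run:
```python
from h import *
rel([.56,.10,.28],pose([0,-1],0,[1,0]))
```

```text
shift cm [ 5.05 14.01 -2.81] turn deg [ 0.01 -0.01  1.73]
```

{"name": "send_rows", "arguments": {
  "series": [
    [[5, 14, -2.8, 0, 0, 1.7, 1], [5, 14, -2.8, 0, 0, 1.7, 1], [5, 14, -2.8, 0, 0, 1.7, 1], [5, 14, -2.8, 0, 0, 1.7, 1], [5, 14, -2.8, 0, 0, 1.7, 1]]
  ]
}}

```text
time: 1.65
ee_pos: [0.5592, 0.1016, 0.2796]
tool_rot: [-3.141, -0.007, 0.0]
ft_force: [-0.4, 0.8, -0.1]
width: 0.0881
```

Run:
```python
from h import *
c=shot("wrist","w1");X=cloud(c)
Q=X.reshape(-1,3);m=(abs(Q[:,0]-.637)<.04)&(abs(Q[:,1]-.18)<.04)&(Q[:,2]>.015)&(Q[:,2]<.075)
q=Q[m];print(len(q),q.min(0),q.max(0));t=q[q[:,2]>.05];print("top",len(t),t.min(0),t.max(0),t.mean(0))
m=(abs(Q[:,2]-.04)<.004)&(Q[:,0]>.45)&(Q[:,0]<.66)&(Q[:,1]<-.05)
print(m.sum(),cv2.minAreaRect(Q[m][:,:2].astype(np.float32)) if m.sum()>9 else 0)
```

```text
281 [0.62551782 0.16821189 0.01570025] [0.65033423 0.19364044 0.05566015]
top 103 [0.62563768 0.16821189 0.05042051] [0.65033423 0.19364044 0.05566015] [0.63822074 0.18173329 0.05358278]
282 ((0.5632803440093994, -0.171916663646698), (0.14386805891990662, 0.08671281486749649), 0.5587172508239746)
```

View pics/w1.png

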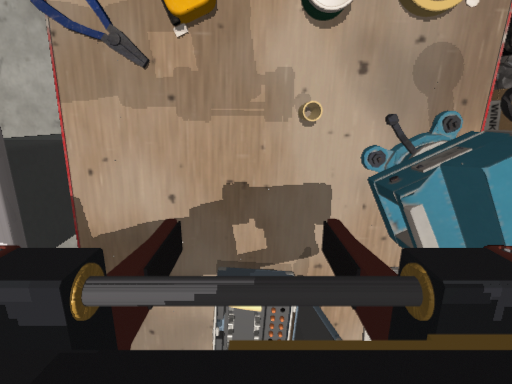

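Run:
```python
from h import *
Q=np.concatenate([cloud(load(n)).reshape(-1,3) for n in("w1","top0","side0")])
Q=Q[(Q[:,0]>.5)&(Q[:,0]<1.1)&(Q[:,1]>-.12)&(Q[:,1]<.36)&(Q[:,2]>.02)&(Q[:,2]<.3)]
g={}
for p in Q:
    k=(int(p[0]//.03),int(p[1]//.03));g[k]=max(g.get(k,0),p[2])
for i in range(35,16,-1): print("%.2f"%(i*.03),*["%4d"%(1000*g[(i,j)]) if (i,j) in g else "   ." for j in range(12,-5,-1)])
print("      ",*["%4d"%(j*30) for j in range(12,-5,-1)])
```

```text
1.05    .    .    .    .    .    .  104  109   34    .    .    .   31  156  257  299  299
1.02    .    .    .    .  204  186  150  111   34    .    .    .    .   51  160  281  277
0.99    .    .    .    .  214  215  122  130  136  150    .    .    .    .    .  141  130
0.96    .    .    .    .    .    .  144  155    .  206  210    .    .    .    .    .   29
0.93    .    .    .    .    .    .  155  207  208  215  215  207    .    .    .    .    .
0.90    .    .    .    .    .  182  213  213  210  216  213  210    .    .    .    .    .
0.87    .    .    .    .    .    .  212  212  214  297  296  209  206  219  221  213    .
0.84    .   30    .    .    .    .  213  213  297  299  299  215  212  220  223  217   42
0.81    .   31   29    .    .    .    .  211  215  213  214  212  216  199  216   67  101
0.78    .    .   31    .    .    .    .  214  213  214  215  212  212  181    .   72  103
0.75    .   29   28    .    .    .    .   60  212  213  209  173  166  143    .   43   40
0.72    .   27    .    .    .    .   57   67  203  190  165  163  157    .    .    .    .
0.69    .   37    .    .    .    .    .    .    .  136   96    .    .    .    .    .    .
0.66    .   51   53    .    .    .    .    .    .    .    .    .    .    .    .  170  172
0.63    .   51   53   36    .    .   59   57    .    .    .    .    .    .    .  148  156
0.60    .   49   51    .    .    .   61   56    .  299    .    .    .    .    .   48   48
0.57    .    .    .    .    .    .    .    .    .    .    .    .    .    .   71   45   47
0.54    .    .    .    .    .    .    .    .    .    .    .    .    .    .    .   46   54
0.51    .    .    .    .    .    .    .    .    .  299    .    .    .    .    .   43   48
        360  330  300  270  240  210  180  150  120   90   60   30    0  -30  -60  -90 -120
```

```bash
cat >> h.py <<'E'
def wr(Rt,q1,a):
    # wrist angles for target R
    M=(Rn.from_euler('z',q1)*Rn.from_euler('y',a)).as_matrix().T@Rt
    e=Rn.from_matrix(M@Rn.from_euler('z',np.pi).as_matrix().T).as_euler('ZYZ')
    return e
E
python3 - <<'E'
from h import *
p,R,s=tool();q=s["qpos"];print(q.round(3),wr(R,q[0],q[1]+q[2]).round(3))
for L in(60,50):
  for d in([-1,-1],[-1,-.5],[0,-1]):
    Rg=pose(d,L,[-d[1],d[0]]); tcp=np.array([.638,.181,.028])+Rg[:,2]*.012; wc=tcp-Rg[:,2]*.27
    q1=np.arctan2(wc[1],wc[0]); print("grasp",L,d,wc.round(2),q1.round(2),[wr(Rg,q1,a).round(2).tolist() for a in(1.8,2.1,2.4)])
    if d==[-1,-1]:
        rel(np.array([.638,.181,.028])-Rg[:,2]*.08,Rg)
Rp=pose([-1,.05],30,[.05,1]);print("place",[wr(Rp,-.3,a).round(2).tolist() for a in(1.8,2.1,2.4)])
E
```

```text
[0.161 0.278 1.704 0.    1.16  0.154] [0.    1.16  0.154]
grasp 60 [-1, -1] [0.48 0.02 0.16] 0.05 [[1.04, 0.74, 0.24], [1.39, 0.63, -0.2], [1.8, 0.64, -0.71]]
shift cm [ 3.07 -2.91 21.13] turn deg [56.72 23.76 41.04]
grasp 60 [-1, -0.5] [0.44 0.08 0.16] 0.18 [[0.68, 0.39, 0.79], [1.52, 0.24, -0.09], [2.43, 0.37, -1.03]]
grasp 60 [0, -1] [ 0.64 -0.04  0.16] -0.07 [[1.05, 1.51, -0.23], [1.08, 1.37, -0.5], [1.16, 1.23, -0.78]]
grasp 50 [-1, -1] [0.5  0.04 0.19] 0.08 [[0.79, 0.77, 0.45], [1.09, 0.59, 0.07], [1.56, 0.52, -0.49]]
shift cm [ 3.64 -3.47 19.98] turn deg [47.3  19.82 42.38]
grasp 50 [-1, -0.5] [0.46 0.09 0.19] 0.2 [[0.41, 0.52, 1.03], [0.84, 0.27, 0.58], [2.08, 0.23, -0.69]]
grasp 50 [0, -1] [ 0.64 -0.02  0.19] -0.03 [[0.88, 1.44, -0.19], [0.94, 1.26, -0.44], [1.04, 1.09, -0.71]]
place [[0.17, 0.84, -1.9], [0.24, 0.54, -2.0], [0.5, 0.26, -2.27]]
```

{"name": "send_rows", "arguments": {
  "series": [
    [[0, 0, 2, 6.6, 2.8, 4.8, 1], [0, 0, 4, 13.2, 5.5, 9.5, 1], [1, -1, 5, 19.8, 8.3, 14.3, 1], [1, -1, 6, 26.4, 11, 19, 1], [1, -1, 7, 32.6, 13.6, 23.6, 1]]
  ]
}}

```text
time: 2.2
ee_pos: [0.5683, 0.1145, 0.2099]
tool_rot: [-2.507, 0.526, -0.306]
ft_force: [-0.1, 1.1, -0.1]
width: 0.0879
```

Run:
```python
from h import *
p,R,s=tool();print(p,s["qpos"].round(2))
Rg=pose([-1,-1],60,[1,-1]);rel(np.array([.638,.181,.030])-Rg[:,2]*.08,Rg)
```

```text
[0.56834346 0.11446529 0.20987438] [-0.09  0.3   2.02  0.88  0.71 -0.33]
shift cm [-0.35  5.89 12.97] turn deg [24.29 10.33 17.68]
```

{"name": "send_rows", "arguments": {
  "series": [
    [[-0.1, 1.5, 3, 6, 2.6, 4.4, 1], [-0.2, 3, 6, 12, 5.2, 8.8, 1], [-0.3, 4.5, 10, 18.3, 7.8, 13.3, 1], [-0.35, 5.9, 13, 24.3, 10.3, 17.7, 1], [-0.35, 5.9, 13, 24.3, 10.3, 17.7, 1]]
  ]
}}

```text
time: 2.7
ee_pos: [0.5884, 0.1341, 0.0768]
tool_rot: [-2.035, 0.769, -0.436]
ft_force: [0.4, 1.5, 0.4]
width: 0.0875
```

Run:
```python
from h import *
p,R,s=tool();print(p,s["qpos"].round(2))
Rg=pose([-1,-1],60,[1,-1]);rel(np.array([.638,.181,.030])+Rg[:,2]*.012,Rg)
c=shot("wrist","w2");X=cloud(c)
Q=X.reshape(-1,3);m=(abs(Q[:,0]-.637)<.04)&(abs(Q[:,1]-.18)<.04)&(Q[:,2]>.015)&(Q[:,2]<.075)
q=Q[m];print(len(q),q.min(0),q.max(0))
```

```text
[0.58838105 0.13409106 0.07680617] [-0.17  0.73  2.17  1.98  0.88 -1.32]
shift cm [0.56 0.2  9.46] turn deg [2.78 2.33 2.28]
1278 [0.62503179 0.16803037 0.01508373] [0.65120534 0.19443811 0.05526085]
```

View pics/w2.png

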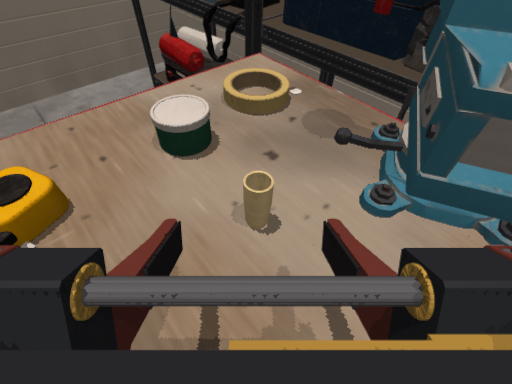

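{"name": "send_rows", "arguments": {
  "series": [
    [[0.4, 0.1, 0, 2.8, 2.3, 2.3, 1], [0.5, 0.2, 3, 2.8, 2.3, 2.3, 1], [0.55, 0.2, 6.5, 2.8, 2.3, 2.3, 1], [0.55, 0.2, 9.4, 2.8, 2.3, 2.3, 1], [0.55, 0.2, 9.4, 2.8, 2.3, 2.3, 1]]
  ]
}}

```text
time: 3.25
ee_pos: [0.6442, 0.191, 0.0242]
tool_rot: [-1.972, 0.809, -0.461]
ft_force: [-0.1, -0.2, 0.7]
width: 0.0877
```

Run:
```python
from h import *
p,R,s=tool();print(p,s["qpos"].round(2),R.T@(np.array([.638,.181,.028])-p),R.round(2).tolist())
Rg=pose([-1,-1],60,[1,-1]);rel(np.array([.638,.181,.030])+Rg[:,2]*.012,Rg)
```

```text
[0.64423844 0.19101866 0.02415705] [-0.03  0.88  2.06  2.21  0.91 -1.38] [ 0.00255823  0.0024619  -0.01189346] [[0.71, -0.35, 0.6], [-0.7, -0.36, 0.62], [-0.0, -0.86, -0.5]]
shift cm [ 0.27  0.07 -0.09] turn deg [0.18 0.53 0.11]
```

{"name": "send_rows", "arguments": {
  "series": [
    [[0.26, 0, 0, 0, 0, 0, 0.6], [0.26, 0, 0, 0, 0, 0, 0.2], [0.26, 0, 0, 0, 0, 0, 0], [0.26, 0, 0, 0, 0, 0, 0], [0.26, 0, 0, 0, 0, 0, 0]]
  ]
}}

```text
time: 3.75
ee_pos: [0.6459, 0.1844, 0.0248]
tool_rot: [-1.97, 0.816, -0.467]
ft_force: [-1.2, 0.0, -0.5]
width: 0.0513
```

{"name": "send_rows", "arguments": {
  "series": [
    [[0, 0, 0, 0, 0, 0, 0], [0, 0, 0, 0, 0, 0, 0], [0, 0, 0, 0, 0, 0, 0], [0, 0, 0, 0, 0, 0, 0], [0, 0, 0, 0, 0, 0, 0]]
  ]
}}

```text
time: 4.25
ee_pos: [0.6458, 0.185, 0.0243]
tool_rot: [-1.97, 0.816, -0.466]
ft_force: [-0.0, -0.5, -0.7]
width: 0.025
```

Run:
```python
from h import *
p,R,s=tool();print(p,s["width"],R.T@(np.array([.638,.181,.028])-p),R.T@[0,0,1])
# lift 0.15 up
print(R.T@[0,0,15.])
c=shot("wrist","w3")
```

```text
[0.6458218  0.18499291 0.02427902] 0.024960714393380223 [-0.00273051  0.00098508 -0.00908535] [-0.00263265 -0.86456817 -0.50250866]
[ -0.03948973 -12.96852248  -7.53762995]
```

View pics/w3.png

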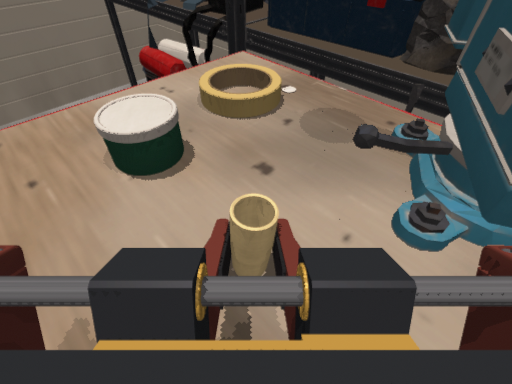

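{"name": "send_rows", "arguments": {
  "series": [
    [[0, -2, -1.2, 0, 0, 0, 0], [0, -6, -3.5, 0, 0, 0, 0], [0, -10, -5.8, 0, 0, 0, 0], [0, -14, -8.1, 0, 0, 0, 0], [0, -16, -9.3, 0, 0, 0, 0]]
  ]
}}

```text
time: 4.8
ee_pos: [0.6469, 0.1846, 0.2134]
tool_rot: [-1.968, 0.813, -0.47]
ft_force: [-0.5, 0.6, -0.4]
width: 0.0251
```

Run:
```python
from h import *
p,R,s=tool();print(p,s["width"],s["qpos"].round(2))
yaw=np.radians(-3);cx=np.array([np.cos(yaw),np.sin(yaw)]);cy=np.array([-cx[1],cx[0]])
Rp=pose(-cx,30,cy)
C=np.array([.562,-.188,0]);clip=C+np.append(cx*-.014,.022)
print("clip",clip)
rel(clip+[0,0,.20],Rp)
c=shot("wrist","w4");X=cloud(c)
Q=(X.reshape(-1,3)-p)@R
m=(abs(Q[:,0])<.0125)&(Q[:,1]>-.04)&(Q[:,1]<.04)&(Q[:,2]<.01)&(Q[:,2]>-.03);print(m.sum(),np.percentile(Q[m],[1,50,99],axis=0).round(4))
q=Q[m]; A=np.array([0,-.865,-.5]); a=q@A
for lo in np.arange(-.03,.045,.008):
    k=(a>lo)&(a<lo+.008)
    if k.sum()>5: print(round(lo,3),k.sum(),q[k].min(0).round(4),q[k].max(0).round(4))
print(a.max())
```

```text
[0.64687336 0.18462742 0.21342147] 0.025080039052278354 [-0.04  0.47  2.09  1.9   0.74 -0.92]
clip [ 0.54801919 -0.1872673   0.022     ]
shift cm [ 19.26  15.92 -29.28] turn deg [ -44.05  -36.19 -134.95]
3058 [[-0.0121 -0.0278 -0.0298]
 [-0.0002 -0.0085 -0.0147]
 [ 0.0121  0.0248  0.0001]]
-0.022 143 [-0.0125  0.0186 -0.0097] [0.0098 0.0267 0.001 ]
-0.014 213 [-0.0124  0.0114 -0.014 ] [ 0.0107  0.0218 -0.0035]
-0.006 250 [-0.0125  0.0048 -0.0205] [ 0.0117  0.0149 -0.0071]
0.002 481 [-0.0125 -0.0105 -0.0272] [0.0124 0.0089 0.0019]
0.01 663 [-0.0125 -0.0174 -0.0268] [ 0.0125  0.0013 -0.0021]
0.018 757 [-0.0125 -0.0243 -0.03  ] [ 0.0124 -0.0057 -0.0059]
0.026 547 [-0.0113 -0.0285 -0.03  ] [ 0.0125 -0.0128 -0.01  ]
0.03189805038206045
```

View pics/w4.png

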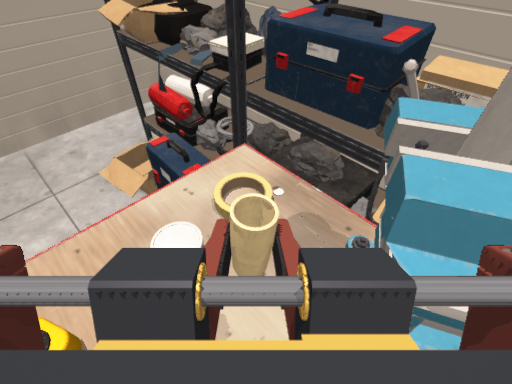

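Run:
```python
from h import *
p,R,s=tool()
v=np.radians([-44.05,-36.19,-134.95])
Pn=np.array([.548,-.187,.222]);
for f in np.linspace(0,1,11):
    M=R@Rn.from_rotvec(v*f).as_matrix(); P=p+(Pn-p)*f; wc=P-M[:,2]*.27
    q1=np.arctan2(wc[1],wc[0]); print(f.round(1),P.round(2),M[:,2].round(2),wc.round(2),wr(M,q1,s["qpos"][1]+s["qpos"][2]-.3*f).round(2))
```

```text
0.0 [0.65 0.18 0.22] [ 0.61  0.61 -0.5 ] [0.48 0.02 0.35] [ 1.98  0.7  -0.94]
0.1 [0.64 0.15 0.22] [ 0.54  0.62 -0.57] [ 0.49 -0.02  0.37] [ 1.71  0.7  -1.  ]
0.2 [0.63 0.11 0.22] [ 0.48  0.6  -0.64] [ 0.5  -0.05  0.39] [ 1.48  0.71 -1.08]
0.3 [0.62 0.07 0.22] [ 0.43  0.56 -0.71] [ 0.5  -0.08  0.41] [ 1.28  0.7  -1.17]
0.4 [0.61 0.04 0.22] [ 0.39  0.5  -0.78] [ 0.5  -0.1   0.43] [ 1.09  0.68 -1.27]
0.5 [ 0.6  -0.    0.22] [ 0.36  0.42 -0.83] [ 0.5  -0.11  0.44] [ 0.92  0.66 -1.39]
0.6 [ 0.59 -0.04  0.22] [ 0.36  0.33 -0.88] [ 0.49 -0.13  0.46] [ 0.77  0.62 -1.51]
0.7 [ 0.58 -0.08  0.22] [ 0.37  0.23 -0.9 ] [ 0.48 -0.14  0.46] [ 0.63  0.58 -1.65]
0.8 [ 0.57 -0.11  0.22] [ 0.4   0.14 -0.91] [ 0.46 -0.15  0.47] [ 0.52  0.53 -1.81]
0.9 [ 0.56 -0.15  0.22] [ 0.44  0.05 -0.89] [ 0.44 -0.16  0.46] [ 0.45  0.48 -2.02]
1.0 [ 0.55 -0.19  0.22] [ 0.5  -0.03 -0.86] [ 0.41 -0.18  0.46] [ 0.44  0.43 -2.29]
```

{"name": "send_rows", "arguments": {
  "series": [
    [[1.1, 0.9, -1.7, -2.5, -2.1, -7.8, 0], [2.2, 1.8, -3.4, -5, -4.2, -15.6, 0], [3.3, 2.8, -5.1, -7.6, -6.3, -23.4, 0], [4.5, 3.7, -6.8, -10.2, -8.4, -31.3, 0], [5.6, 4.6, -8.5, -12.7, -10.5, -39.1, 0]]
  ]
}}

```text
time: 5.35
ee_pos: [0.6171, 0.0755, 0.2114]
tool_rot: [-2.444, 0.05, -0.588]
ft_force: [-0.1, 1.0, -1.3]
width: 0.0252
```

```bash
cat >> h.py <<'E'
yaw=np.radians(-3);cx=np.array([np.cos(yaw),np.sin(yaw)]);cy=np.array([-cx[1],cx[0]])
C=np.array([.562,-.188,0])
def cs(x,y,z): return C+np.append(cx*x+cy*y,z)
Rp=pose(-cx,30,cy)
E
python3 - <<'E'
from h import *
p,R,s=tool();print(p,s["width"],s["qpos"].round(2));rel(cs(-.014,0,.222),Rp)
E
```

```text
[0.61706727 0.07548669 0.21138123] 0.02521354444301271 [-0.22  0.39  1.98  1.15  0.78 -1.05]
shift cm [ -1.27  19.93 -18.45] turn deg [-31.46 -25.42 -95.61]
```

{"name": "send_rows", "arguments": {
  "series": [
    [[-0.1, 1.6, -1.5, -2.6, -2.1, -7.8, 0], [-0.2, 3.2, -3, -5.2, -4.2, -15.6, 0], [-0.4, 5, -4.6, -7.8, -6.3, -23.4, 0], [-0.5, 6.6, -6.1, -10.4, -8.4, -31.2, 0], [-0.6, 8.4, -7.7, -12.9, -10.5, -39.1, 0]]
  ]
}}

```text
time: 5.85
ee_pos: [0.5872, -0.034, 0.2148]
tool_rot: [-2.703, -0.863, -0.661]
ft_force: [-0.2, 0.2, -1.0]
width: 0.0257
```

Run:
```python
from h import *
p,R,s=tool();print(p,s["width"],s["qpos"].round(2));rel(cs(-.014,0,.222),Rp)
```

```text
[ 0.58718701 -0.03404614  0.21477881] 0.025696629802997358 [-0.31  0.31  1.94  0.68  0.76 -1.39]
shift cm [-10.02   9.89  -7.24] turn deg [-18.69 -14.96 -56.44]
```

{"name": "send_rows", "arguments": {
  "series": [
    [[-1.2, 1.2, -0.9, -2.3, -1.9, -7.2, 0], [-2.5, 2.5, -1.8, -4.7, -3.8, -14.4, 0], [-3.8, 3.8, -2.7, -7.1, -5.7, -21.6, 0], [-5.1, 5.1, -3.7, -9.6, -7.6, -28.9, 0], [-6.6, 6.5, -4.8, -12.3, -9.9, -37.2, 0]]
  ]
}}

```text
time: 6.35
ee_pos: [0.5607, -0.1345, 0.2194]
tool_rot: [2.4, 1.649, 0.599]
ft_force: [-0.3, -0.0, -0.4]
width: 0.0253
```

Run:
```python
from h import *
p,R,s=tool();print(p,s["width"],s["qpos"].round(2));rel(cs(-.014,0,.222),Rp)
```

```text
[ 0.56066886 -0.13451743  0.21937086] 0.025292935642802584 [-0.38  0.23  2.01  0.45  0.58 -1.92]
shift cm [-5.2   0.99 -1.22] turn deg [ -6.56  -5.19 -19.64]
```

{"name": "send_rows", "arguments": {
  "series": [
    [[-2, 0.4, -0.5, -2.6, -2.1, -7.8, 0], [-4, 0.8, -0.9, -5, -4, -15, 0], [-5.2, 1, -1.2, -6.5, -5.2, -19.6, 0], [-5.2, 1, -1.2, -6.5, -5.2, -19.6, 0], [-5.2, 1, -1.2, -6.5, -5.2, -19.6, 0]]
  ]
}}

```text
time: 6.85
ee_pos: [0.5481, -0.1866, 0.2218]
tool_rot: [1.983, 1.865, 0.503]
ft_force: [-0.0, -0.3, -0.5]
width: 0.0254
```

Run:
```python
from h import *
p,R,s=tool();print(p,s["width"],s["qpos"].round(2));rel(cs(-.014,0,.222),Rp)
c=shot("wrist","w5");shot("side","s5");X=cloud(c)
Q=(X.reshape(-1,3)-p)@R
m=(abs(Q[:,0])<.0125)&(Q[:,1]>-.04)&(Q[:,1]<.04)&(Q[:,2]<.012)&(Q[:,2]>-.03)
q=Q[m]; A=np.array([0,-.865,-.5]); a=q@A; print(a.max(),m.sum())
k=(a>.018); print(np.percentile(q[k],[1,50,99],axis=0).round(4))
# case
P=X.reshape(-1,3);m=(abs(P[:,2]-.04)<.004)&(P[:,0]>.45)&(P[:,0]<.66)&(P[:,1]<-.05)&(P[:,1]>-.35)
print(m.sum(),cv2.minAreaRect(P[m][:,:2].astype(np.float32)))
i=cv2.imread("pics/s5.png")[120:280,210:370];cv2.imwrite("pics/s5c.png",cv2.resize(i,None,fx=3.7,fy=3.7,interpolation=2))
```

```text
[ 0.54811989 -0.18657984  0.22181715] 0.025375967682624043 [-0.45  0.2   2.07  0.49  0.43 -2.37]
shift cm [-0.07  0.   -0.02] turn deg [-0.16 -0.08 -0.54]
0.033724968199031424 3254
[[-0.0119 -0.0307 -0.0298]
 [ 0.0001 -0.02   -0.0191]
 [ 0.0122 -0.0071 -0.005 ]]
3733 ((0.5622960925102234, -0.188900887966156), (0.21506033837795258, 0.1410554200410843), 85.73689270019531)
```

View pics/w5.png

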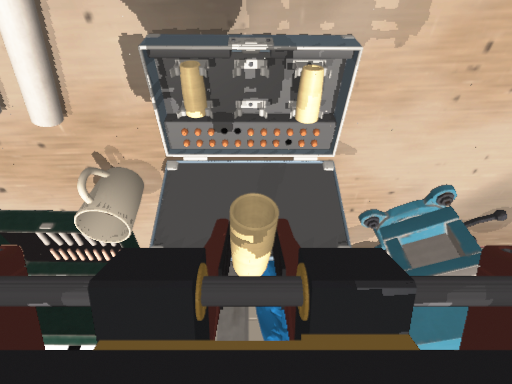

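View pics/s5c.png

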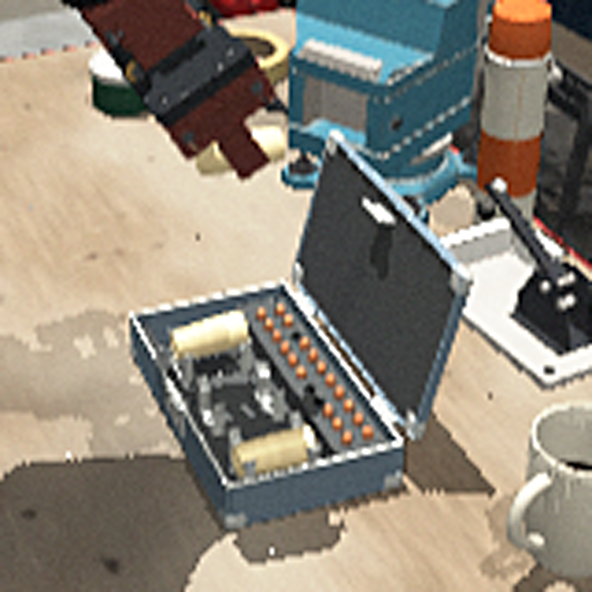

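Run:
```python
from h import *
c=load("w5");X=cloud(c)
P=X.reshape(-1,3);m=(abs(P[:,2]-.04)<.005)&(P[:,0]>.45)&(P[:,0]<.66)&(P[:,1]<-.05)&(P[:,1]>-.35)
P=P[m];L=(P-C)[:,:2]@np.stack([cx,cy],1)
def edge(sel,axis,f):
    q=L[sel]; o=q[:,1-axis];b=np.linspace(*np.percentile(o,[3,97]),25)
    pts=np.array([(( b[i]+b[i+1])/2,f(q[(o>=b[i])&(o<b[i+1])][:,axis])) for i in range(24) if ((o>=b[i])&(o<b[i+1])).sum()>3])
    k=np.polyfit(*pts.T,1);r=pts[:,1]-np.polyval(k,pts[:,0]);g=abs(r)<2*np.median(abs(r))+1e-4;k=np.polyfit(*pts[g].T,1)
    print(axis,"slope deg",np.degrees(np.arctan(k[0])).round(2),"at0",k[1].round(4),"resid",np.std(r).round(4),len(pts))
edge(L[:,1]>.095,1,lambda v:np.percentile(v,98));edge(L[:,1]<-.095,1,lambda v:np.percentile(v,2))
edge(L[:,0]<-.052,0,lambda v:np.percentile(v,3)); edge(L[:,0]<-.052,0,lambda v:np.median(v))
# nozzles: z of tops
P=X.reshape(-1,3);L=np.c_[(P-C)[:,:2]@np.stack([cx,cy],1),P[:,2]]
for y in(.064,-.064):
    m=(abs(L[:,1]-y)<.025)&(L[:,0]>-.045)&(L[:,0]<.02)&(L[:,2]>.03)&(L[:,2]<.07); q=L[m];t=q[q[:,2]>np.percentile(q[:,2],60)]
    print(y,m.sum(),q.min(0).round(4),q.max(0).round(4),t.mean(0).round(4))
    for a in(-.038,-.028,-.014,0,.01): k=abs(q[:,0]-a)<.004; print("   ",a,np.percentile(q[k][:,2],95).round(4),q[k][:,1].min().round(4),q[k][:,1].max().round(4))
# clip leaves mid
m=(abs(L[:,1])<.03)&(L[:,0]>-.05)&(L[:,0]<.022)&(L[:,2]>.015)&(L[:,2]<.034);q=L[m];print("mid",m.sum(),np.percentile(q,[2,50,98],axis=0).round(4))
# lid edge
m=(L[:,0]>.05)&(L[:,0]<.16)&(abs(L[:,1])<.08)&(L[:,2]>.06)&(L[:,2]<.2);q=L[m];print("lid",m.sum(),np.percentile(q,[1,50,99],axis=0).round(4));k=np.polyfit(q[:,2],q[:,0],1);print(k,np.pi/2+np.arctan(k[0]))
# held nozzle in world from points
p,R,s=tool();Q=(P-p)@R;m=(abs(Q[:,0])<.0125)&(abs(Q[:,1])<.04)&(Q[:,2]<.012)&(Q[:,2]>-.03);Z=L[m]
print("held",np.percentile(Z,[1,50,99],axis=0).round(4))
for a in np.arange(-.06,.03,.01):
    k=(Z[:,0]>a)&(Z[:,0]<a+.01)
    if k.sum()>9:print(a.round(3),Z[k].min(0).round(4),Z[k].max(0).round(4))
```

```text
1 slope deg -0.77 at0 0.1059 resid 0.0002 24
1 slope deg -0.83 at0 -0.1075 resid 0.0002 24
0 slope deg 0.8 at0 -0.0679 resid 0.0006 24
0 slope deg 0.78 at0 -0.0668 resid 0.0005 24
0.064 1355 [-0.045   0.0447  0.03  ] [0.0122 0.0836 0.0498] [-0.0098  0.0629  0.0464]
    -0.038 0.0442 0.0451 0.0825
    -0.028 0.0457 0.0512 0.0755
    -0.014 0.0476 0.0505 0.0757
    0 0.0486 0.0457 0.0836
    0.01 0.0491 0.0448 0.0816
-0.064 844 [-0.0449 -0.0877  0.03  ] [ 0.0195 -0.0447  0.0365] [-0.0125 -0.0649  0.0335]
    -0.038 0.0348 -0.0824 -0.0458
    -0.028 0.0336 -0.0723 -0.0553
    -0.014 0.0341 -0.0734 -0.0554
    0 0.0346 -0.0843 -0.0452
    0.01 0.0346 -0.0848 -0.0447
mid 626 [[-0.0441 -0.0279  0.016 ]
 [ 0.0192 -0.001   0.0275]
 [ 0.0218  0.0277  0.0332]]
lid 6960 [[ 0.0726 -0.0788  0.0609]
 [ 0.0821 -0.0029  0.0999]
 [ 0.0953  0.0789  0.1547]]
[0.22597673 0.0594512 ] 1.793040242329763
held [[-0.0467 -0.0112  0.2159]
 [-0.0321  0.0008  0.2355]
 [ 0.0034  0.0129  0.2423]]
-0.05 [-0.0478 -0.0112  0.2151] [-0.04    0.0135  0.2409]
-0.04 [-0.04   -0.0116  0.2156] [-0.03    0.0134  0.2461]
-0.03 [-0.03   -0.0116  0.2157] [-0.02    0.0128  0.2482]
-0.02 [-0.02   -0.0117  0.2159] [-0.0101  0.0128  0.2482]
-0.01 [-0.01   -0.0117  0.2265] [-1.000e-04  1.270e-02  2.396e-01]
0.0 [ 0.     -0.0118  0.2306] [0.0083 0.0092 0.239 ]
```

Run:
```python
from h import *
yaw=np.radians(-3.8);cx=np.array([np.cos(yaw),np.sin(yaw)]);cy=np.array([-cx[1],cx[0]]);C=np.array([.562,-.1888,0])
c=load("w5");X=cloud(c);P=X.reshape(-1,3);L=np.c_[(P-C)[:,:2]@np.stack([cx,cy],1),P[:,2]]
# x histogram of leaves mid and ledge
for nm,yl,zl in (("leaves",.03,(.018,.032)),):
    m=(abs(L[:,1])<yl)&(L[:,0]>-.07)&(L[:,0]<.06)&(L[:,2]>zl[0])&(L[:,2]<zl[1])
    h,e=np.histogram(L[m][:,0],np.arange(-.07,.062,.003));print([(round(a*1000),n) for a,n in zip(e,h) if n])
b=np.arange(-.075,.09,.003)
for y0 in(0.03,-.03,.095):
    print(y0,[(round(a*1000),int(1000*np.median(L[(abs(L[:,1]-y0)<.006)&(L[:,0]>=a)&(L[:,0]<a+.003)&(L[:,2]<.06)][:,2]))) for a in b if ((abs(L[:,1]-y0)<.006)&(L[:,0]>=a)&(L[:,0]<a+.003)&(L[:,2]<.06)).sum()>0])
for y,z0 in((-.064,.028),(.064,.038)):
    m=(abs(L[:,1]-y)<.006)&(L[:,2]>z0)&(L[:,2]<.06)&(L[:,0]>-.055)&(L[:,0]<.023);print(y,np.percentile(L[m][:,0],[0,1,99,100]).round(4))
i=c["img"][30:150,140:370];cv2.imwrite("pics/w5c.png",cv2.resize(i,None,fx=3.4,fy=3.4,interpolation=2))
```

```text
[(-70, np.int64(253)), (-67, np.int64(2)), (-64, np.int64(3)), (-61, np.int64(67)), (-58, np.int64(66)), (-55, np.int64(38)), (-46, np.int64(44)), (-43, np.int64(37)), (-40, np.int64(31)), (-37, np.int64(13)), (-1, np.int64(1)), (2, np.int64(45)), (5, np.int64(27)), (8, np.int64(23)), (11, np.int64(3)), (17, np.int64(195)), (20, np.int64(155)), (23, np.int64(109)), (26, np.int64(118)), (29, np.int64(85)), (32, np.int64(73)), (35, np.int64(81)), (38, np.int64(96)), (41, np.int64(106)), (44, np.int64(85)), (47, np.int64(54)), (50, np.int64(53)), (53, np.int64(84)), (56, np.int64(62))]
0.03 [(-75, -1), (-72, -1), (-69, 21), (-66, 40), (-63, 29), (-60, 28), (-57, 28), (-54, 27), (-48, 8), (-45, 8), (-42, 8), (-39, 7), (-36, 8), (-33, 8), (-30, 8), (-27, 7), (-24, 8), (-21, 7), (-18, 8), (-15, 8), (-12, 8), (-9, 7), (-6, 7), (-3, 8), (0, 8), (3, 8), (6, 8), (9, 8), (12, 8), (15, 8), (18, 18), (21, 28), (24, 28), (27, 30), (30, 33), (33, 29), (36, 28), (39, 28), (42, 29), (45, 33), (48, 29), (51, 28), (54, 29), (57, 33), (60, 39), (66, 43), (69, 49), (72, 56)]
-0.03 [(-75, -1), (-72, -1), 
[... 315 characters left out ...]
0, 29), (33, 28), (36, 28), (39, 28), (42, 29), (45, 33), (48, 29), (51, 28), (54, 28), (57, 32), (60, 39), (66, 42), (69, 48), (72, 56)]
0.095 [(-75, -1), (-72, -1), (-69, 20), (-66, 39), (-63, 29), (-60, 28), (-57, 28), (-54, 28), (-48, 8), (-45, 8), (-42, 8), (-39, 8), (-36, 8), (-33, 7), (-30, 8), (-27, 8), (-24, 7), (-21, 8), (-18, 7), (-15, 8), (-12, 8), (-9, 8), (-6, 8), (-3, 8), (0, 8), (3, 8), (6, 7), (9, 8), (12, 7), (15, 7), (18, 18), (21, 28), (24, 28), (27, 29), (30, 28), (33, 28), (36, 28), (39, 28), (42, 28), (45, 28), (48, 28), (51, 28), (54, 28), (57, 32), (60, 38), (66, 45), (69, 52), (72, 57)]
-0.064 [-0.055  -0.0547  0.0218  0.0229]
0.064 [-0.0464 -0.046   0.0086  0.0098]
```

View pics/w5c.png

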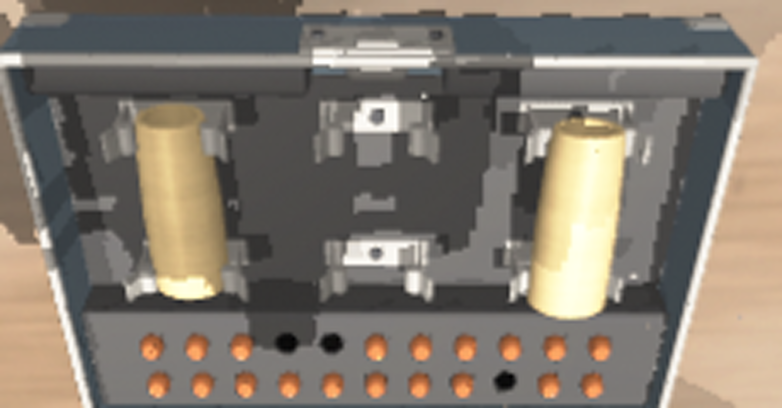

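```bash
cat >> h.py <<'E'
yaw=np.radians(-3.8);cx=np.array([np.cos(yaw),np.sin(yaw)]);cy=np.array([-cx[1],cx[0]])
C=np.array([.559,-.1888,0])
Rp=pose(-cx,30,cy); Rd=pose(-cx,0,cy)
def loc(P): P=np.asarray(P)-C; return np.r_[P[:2]@cx,P[:2]@cy,P[2]]
E
python3 - <<'E'
from h import *
p,R,s=tool();print(loc(p));rel(cs(-.009,0,.08),Rp);rel(cs(-.009,0,.03),Rp)
E
```

```text
[-0.01041237  0.00163623  0.22222954]
shift cm [-0.24 -6.97 12.4 ] turn deg [-0.1  -0.47  0.24]
shift cm [-0.26 -9.46 16.73] turn deg [-0.1  -0.47  0.24]
```

{"name": "send_rows", "arguments": {
  "series": [
    [[-0.1, -2, 3.5, 0, -0.4, 0.2, 0], [-0.2, -4.5, 8, 0, -0.4, 0.2, 0], [-0.2, -7, 12.4, 0, -0.4, 0.2, 0], [-0.2, -7, 12.4, 0, -0.4, 0.2, 0], [-0.2, -7, 12.4, 0, -0.4, 0.2, 0]]
  ]
}}

```text
time: 7.45
ee_pos: [0.5637, -0.1792, 0.1001]
tool_rot: [2.019, 1.866, 0.424]
ft_force: [0.3, 0.6, -0.8]
width: 0.0252
```

Run:
```python
from h import *
p,R,s=tool();print(loc(p),s["width"],s["qpos"].round(2));rel(cs(-.009,0,.028),Rp)
c=shot("wrist","w6");shot("side","s6")
X=cloud(c);P=X.reshape(-1,3);L=np.c_[(P-C)[:,:2]@np.stack([cx,cy],1),P[:,2]]
m=(abs(L[:,1])<.02)&(abs(L[:,0]+.014)<.05)&(L[:,2]>.065)&(L[:,2]<.13)
Q=(P-p)@R;m&=(Q[:,2]<.012)&(Q[:,2]>-.032)
print(np.percentile(L[m],[0.5,50,99.5],axis=0).round(4))
i=cv2.imread("pics/s6.png")[160:280,230:350];cv2.imwrite("pics/s6c.png",cv2.resize(i,None,fx=4.7,fy=4.7,interpolation=2))
```

```text
[0.00404283 0.00990114 0.10005452] 0.025213987588466106 [-0.39  0.45  2.09  0.69  0.18 -2.54]
shift cm [-0.85 -4.42  5.86] turn deg [-3.05  1.6  -0.27]
[[-0.0288 -0.0113  0.0948]
 [-0.0134  0.0072  0.1148]
 [ 0.0233  0.0198  0.1253]]
```

View pics/w6.png

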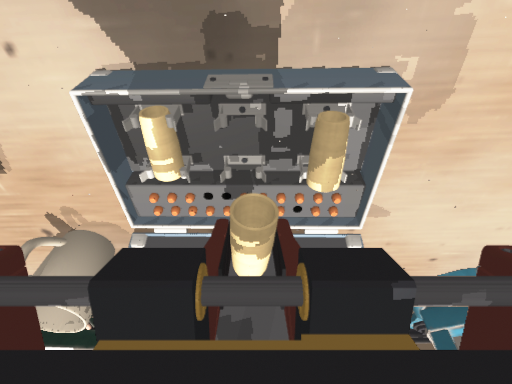

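View pics/s6c.png

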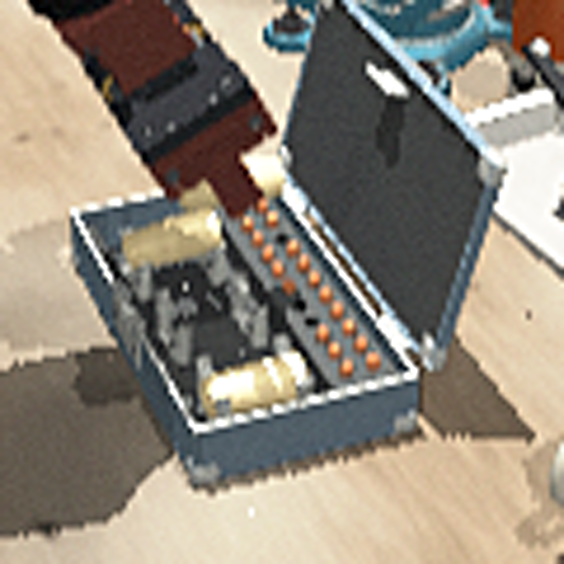

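```bash
cat > fk.py <<'E'
from h import *
from scipy.optimize import least_squares
D=[([1.257,.4238,1.6307,0,1.0886,-.019],[.1814,.5975,.2219]),([.86,.28,1.81,0,1.05,.07],[.3435,.4165,.2367]),([.161,.278,1.704,0,1.16,.154],[.5592,.1016,.2796]),
([-.09,.30,2.02,.88,.71,-.33],[.5683,.1145,.2099]),([-.17,.73,2.17,1.98,.88,-1.32],[.5884,.1341,.0768]),([-.03,.88,2.06,2.21,.91,-1.38],[.6442,.1910,.0242]),([-.04,.47,2.09,1.9,.74,-.92],[.6469,.1846,.2134]),([-.22,.39,1.98,1.15,.78,-1.05],[.6171,.0755,.2114]),([-.31,.31,1.94,.68,.76,-1.39],[.5872,-.034,.2148]),([-.38,.23,2.01,.45,.58,-1.92],[.5607,-.1345,.2194]),([-.45,.2,2.07,.49,.43,-2.37],[.5481,-.1866,.2218]),([-.39,.45,2.09,.69,.18,-2.54],[.5637,-.1792,.1001])]
def Rq(q): return (Rn.from_euler('z',q[0])*Rn.from_euler('y',q[1]+q[2])*Rn.from_euler('ZYZ',[q[3],q[4],q[5]+np.pi])).as_matrix()
def fk(q,k):
    a1,d1,l2,l3,e,lt=k;A=q[1]+q[2]
    r=a1+l2*np.sin(q[1])+l3*np.sin(A)+e*np.cos(A);z=d1+l2*np.cos(q[1])+l3*np.cos(A)-e*np.sin(A)
    return np.array([r*np.cos(q[0]),r*np.sin(q[0]),z])+Rq(q)[:,2]*lt
k=least_squares(lambda k:np.concatenate([fk(q,k)-p for q,p in D]),[0,.4,.45,.4,0,.25]).x
def ik(P,R,q0=(-.3,.5,2.,.3,.4,-1.5)):
    f=lambda q:np.r_[(fk(q,k)-P)*10,Rn.from_matrix(Rq(q).T@R).as_rotvec()]
    s=least_squares(f,q0);return s.x,s.cost
if __name__=="__main__":
    print(k.round(3),np.abs([fk(q,k)-p for q,p in D]).max(1).round(4))
    for L in(30,):
      for phi in(-30,-20,-15,-10,0,10,20,30):
        R=Rn.from_rotvec(np.append(cx,0)*np.radians(phi)).as_matrix()@pose(-cx,L,cy)
        for z in(.036,.1,):
          N=cs(-.014,0,z); tcp=N+R[:,2]*.0095
          for q0 in((-.3,.8,2.1,.3,.4,-1.5),(-.3,.8,2.1,-.8,.4,-1)):
            q,c=ik(tcp,R,q0);print(phi,z,q.round(2),round(c,5))
E
python3 fk.py
```

```text
[-0.019  0.33   0.585  0.504  0.09   0.329] [0.0118 0.0098 0.0106 0.0037 0.0035 0.0016 0.0041 0.0028 0.0042 0.0039
 0.0061 0.0116]
-30 0.036 [-0.1   0.68  2.19  0.95 -0.54 -2.76] 0.0
-30 0.036 [-0.1   0.68  2.19 -2.19  0.54  0.38] 0.0
-30 0.1 [-0.1   0.52  2.2  -1.95  0.46  0.11] 0.0
-30 0.1 [-0.1   0.52  2.2  -1.95  0.46  0.11] 0.0
-20 0.036 [-0.21  0.63  2.19  0.72 -0.34 -2.57] 0.0
-20 0.036 [-0.21  0.63  2.19 -2.42  0.34  0.57] 0.0
-20 0.1 [-0.21  0.48  2.19 -2.02  0.25  0.15] 0.0
-20 0.1 [-0.21  0.48  2.19 -2.02  0.25  0.15] 0.0
-15 0.036 [-0.26  0.61  2.18  0.5  -0.25 -2.36] 0.0
-15 0.036 [-0.26  0.61  2.18  0.5  -0.25 -2.36] 0.0
-15 0.1 [-0.26  0.46  2.18 -2.1   0.14  0.23] 0.0
-15 0.1 [-0.26  0.46  2.18 -2.1   0.14  0.23] 0.0
-10 0.036 [-0.32  0.6   2.17  0.11 -0.19 -1.98] 0.0
-10 0.036 [-0.32  0.6   2.17  0.11 -0.19 -1.98] 0.0
-10 0.1 [-0.32  0.46  2.17  0.53 -0.04 -2.41] 0.0
-10 0.1 [-0.32  0.46  2.17 -2.61  0.04  0.73] 0.0
0 0.036 [-0.43  0.6   2.14 -1.07 -0.2  -0.82] 0.0
0 0.036 [-0.43  0.6   2.14 -1.07 -0.2  -0.82] 0.0
0 0.1 [-0.43  0.46  2.14  1.31  0.19 -3.19] 0.0
0 0.1 [-0.43  0.46  2.14 -1.83 -0.19 -0.05] 0.0
10 0.036 [-0.53  0.62  2.1   1.57  0.37 -3.49] 0.0
10 0.036 [-0.53  0.62  2.1  -1.57 -0.37 -0.34] 0.0
10 0.1 [-0.53  0.48  2.1   1.23  0.39 -3.11] 0.0
10 0.1 [-0.53  0.48  2.1  -1.92 -0.39  0.03] 0.0
20 0.036 [-0.62  0.66  2.06  1.4   0.55 -3.31] 0.0
20 0.036 [-0.62  0.66  2.06 -1.75 -0.55 -0.17] 0.0
20 0.1 [-0.62  0.53  2.06  1.2   0.59 -3.07] 0.0
20 0.1 [-0.62  0.53  2.06 -1.94 -0.59  0.07] 0.0
30 0.036 [-0.7   0.71  2.    1.31  0.73 -3.21] 0.0
30 0.036 [-0.7   0.71  2.   -1.84 -0.73 -0.07] 0.0
30 0.1 [-0.7   0.59  2.01  1.18  0.77 -3.04] 0.0
30 0.1 [-0.7   0.59  2.01 -1.96 -0.77  0.1 ] 0.0
```

```bash
cat > scan.py <<'E'
from fk import *
lo=np.array([-3,-.9,.09,-1.31,.11,-2.54]);hi=np.array([3,2.11,2.58,4.45,2.69,2.54])
for L in(25,22,20,18,15,10):
  for phi in(-20,-10,-5,0,5,10):
    R=Rn.from_rotvec(np.append(cx,0)*np.radians(phi)).as_matrix()@pose(-cx,L,cy)
    o=[]
    for z in(.036,.07,.15):
      tcp=cs(-.014,0,z)+R[:,2]*.0095
      best=None
      for q0 in((-.3,.8,2.1,.3,.4,-1.5),(-.3,.8,2.1,-.8,.4,-1),(-.3,.8,2.1,1,.4,-2)):
        q,c=ik(tcp,R,q0); q[3:]=(q[3:]+np.pi)%(2*np.pi)-np.pi
        mg=np.min(np.r_[q-lo,hi-q])
        if c<1e-4 and (best is None or mg>best[0]): best=(mg,q)
      o.append((best[0].round(2),best[1][3:].round(2).tolist()))
    print(L,phi,o)
E
python3 scan.py
```

```text
25 -20 [(np.float64(-0.47), [1.19, -0.28, -3.01]), (np.float64(-0.37), [-1.68, 0.26, -0.15]), (np.float64(0.19), [-1.03, 0.3, -0.83])]
25 -10 [(np.float64(-0.29), [0.98, -0.07, -2.83]), (np.float64(-0.04), [-0.95, 0.07, -0.91]), (np.float64(0.12), [-0.24, 0.23, -1.63])]
25 -5 [(np.float64(-0.31), [-1.62, -0.05, -0.25]), (np.float64(-0.02), [0.53, 0.09, -2.4]), (np.float64(0.16), [0.17, 0.27, -2.04])]
25 0 [(np.float64(-0.56), [-1.87, -0.15, -0.01]), (np.float64(-0.22), [0.88, 0.19, -2.76]), (np.float64(0.22), [0.45, 0.33, -2.31])]
25 5 [(np.float64(-0.57), [1.22, 0.25, -3.11]), (np.float64(-0.33), [0.98, 0.29, -2.87]), (np.float64(0.05), [0.63, 0.42, -2.49])]
25 10 [(np.float64(-0.55), [1.19, 0.36, -3.09]), (np.float64(-0.37), [1.02, 0.39, -2.91]), (np.float64(-0.06), [0.74, 0.5, -2.6])]
22 -20 [(np.float64(-0.32), [-1.63, 0.28, -0.19]), (np.float64(-0.06), [-1.37, 0.28, -0.46]), (np.float64(0.26), [-0.86, 0.37, -0.99])]
22 -10 [(np.float64(-0.02), [-0.98, 0.09, -0.87]), (np.float64(0.03), [-0.54, 0.14, -1.31]), (np.float64(0.21), [-0.24, 0.32, -1.62])]
22 -5 [(np.float64(-0.02), [0.
[... 2916 characters left out ...]
1, -1.07]), (np.float64(0.53), [-0.56, 0.64, -1.26])]
10 -10 [(np.float64(0.29), [-0.35, 0.4, -1.46]), (np.float64(0.35), [-0.31, 0.46, -1.51]), (np.float64(0.51), [-0.23, 0.62, -1.6])]
10 -5 [(np.float64(0.3), [-0.1, 0.41, -1.73]), (np.float64(0.37), [-0.09, 0.48, -1.74]), (np.float64(0.53), [-0.07, 0.64, -1.77])]
10 0 [(np.float64(0.34), [0.12, 0.45, -1.97]), (np.float64(0.4), [0.1, 0.51, -1.95]), (np.float64(0.56), [0.08, 0.67, -1.92])]
10 5 [(np.float64(0.38), [0.29, 0.5, -2.16]), (np.float64(0.42), [0.26, 0.56, -2.12]), (np.float64(0.48), [0.21, 0.72, -2.06])]
10 10 [(np.float64(0.24), [0.43, 0.57, -2.3]), (np.float64(0.28), [0.39, 0.63, -2.26]), (np.float64(0.37), [0.33, 0.77, -2.17])]
```

```bash
cat >> h.py <<'E'
def Rl(L,phi): return Rn.from_rotvec(np.append(cx,0)*np.radians(phi)).as_matrix()@pose(-cx,L,cy)
E
python3 - <<'E'
from h import *
R=Rl(18,-3)
for z in(.10,.05): rel(cs(-.014,0,z)+R[:,2]*.0095,R)
E
```

```text
shift cm [-0.95 -1.91  0.31] turn deg [ 9.13 -1.12 -1.61]
shift cm [-0.83 -4.19  4.76] turn deg [ 9.13 -1.12 -1.61]
```

{"name": "send_rows", "arguments": {
  "series": [
    [[-0.3, -0.6, 0.1, 3, -0.4, -0.5, 0], [-0.6, -1.2, 0.2, 6, -0.8, -1, 0], [-0.95, -1.9, 0.3, 9.1, -1.1, -1.6, 0], [-0.95, -1.9, 0.3, 9.1, -1.1, -1.6, 0], [-0.95, -1.9, 0.3, 9.1, -1.1, -1.6, 0]]
  ]
}}

```text
time: 8.05
ee_pos: [0.548, -0.1888, 0.0917]
tool_rot: [2.084, 1.964, 0.258]
ft_force: [-0.3, 0.4, -0.4]
width: 0.0253
```

Run:
```python
from h import *
p,R0,s=tool();print(loc(p),s["width"],s["qpos"].round(2))
R=Rl(18,-3)
for z in(.10,.05): rel(cs(-.014,0,z)+R[:,2]*.0095,R)
```

```text
[-0.0109633  -0.00074045  0.09165957] 0.02526626173420204 [-0.38  0.46  2.03  0.14  0.34 -2.02]
shift cm [ 0.03 -0.03  0.06] turn deg [ 0.15  0.01 -0.06]
shift cm [ 0.29 -1.59  4.8 ] turn deg [ 0.15  0.01 -0.06]
```

Run:
```python
from h import *
p,R,s=tool()
c=shot("wrist","w7");shot("side","s7")
X=cloud(c);P=X.reshape(-1,3);L=np.c_[(P-C)[:,:2]@np.stack([cx,cy],1),P[:,2]]
Q=(P-p)@R;m=(abs(Q[:,0])<.0128)&(abs(Q[:,1])<.042)&(Q[:,2]<.012)&(Q[:,2]>-.04)&(L[:,2]>.07);Z=L[m]
print("held",np.percentile(Z,[.5,50,99.5],axis=0).round(4))
for a in np.arange(-.06,.04,.01):
    k=(Z[:,0]>a)&(Z[:,0]<a+.01)
    if k.sum()>9:print(a.round(3),k.sum(),Z[k].min(0).round(4),Z[k].max(0).round(4))
m=(abs(L[:,1])<.03)&(L[:,0]>-.05)&(L[:,0]<.018)&(L[:,2]>.018)&(L[:,2]<.032);q=L[m];
print("leaves y",np.percentile(q,[1,99],axis=0).round(4))
i=cv2.imread("pics/s7.png")[160:280,230:350];cv2.imwrite("pics/s7c.png",cv2.resize(i,None,fx=4.7,fy=4.7,interpolation=2))
```

```text
held [[-4.330e-02 -1.260e-02  8.800e-02]
 [-2.720e-02  1.000e-04  1.066e-01]
 [ 1.050e-02  1.320e-02  1.254e-01]]
-0.05 315 [-0.0441 -0.0122  0.0912] [-0.04    0.0127  0.1132]
-0.04 1154 [-0.04   -0.0121  0.0894] [-0.03    0.0136  0.1268]
-0.03 904 [-0.03   -0.0128  0.0876] [-0.02    0.0134  0.1288]
-0.02 525 [-0.02   -0.0129  0.0867] [-0.0101  0.0133  0.1279]
-0.01 325 [-0.01   -0.013   0.0938] [-0.      0.0124  0.1119]
0.0 247 [ 0.0001 -0.013   0.0973] [0.0097 0.0093 0.1073]
0.01 20 [ 0.01   -0.0115  0.0979] [0.0148 0.0076 0.1031]
leaves y [[-0.0416 -0.0158  0.0188]
 [ 0.0069  0.0166  0.0318]]
```

View pics/w7.png

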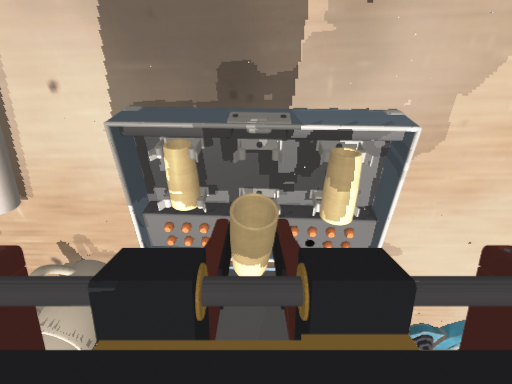

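View pics/s7c.png

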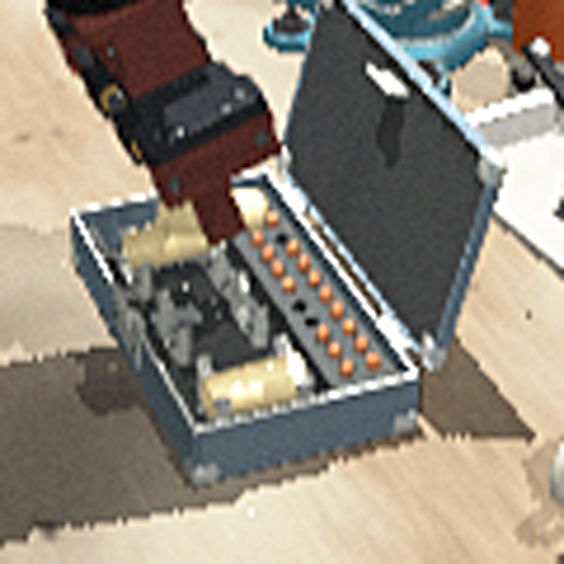

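{"name": "send_rows", "arguments": {
  "series": [
    [[0.1, -0.6, 1.9, 0, 0, 0, 0], [0.2, -1.2, 3.8, 0, 0, 0, 0], [0.28, -1.7, 5.2, 0, 0, 0, 0], [0.28, -1.7, 5.2, 0, 0, 0, 0], [0.28, -1.7, 5.2, 0, 0, 0, 0]]
  ]
}}

```text
time: 8.65
ee_pos: [0.547, -0.1885, 0.0355]
tool_rot: [2.086, 1.967, 0.255]
ft_force: [-0.1, 0.3, -0.4]
width: 0.025
```

Run:
```python
from h import *
p,R0,s=tool();print(loc(p),s["width"],s["qpos"].round(2),s["ft_force"])
R=Rl(18,-3);print("noz z",p[2]+.009)
for z in(.037,): rel(cs(-.014,0,z)+R[:,2]*.0095,R)
```

```text
[-0.01202625 -0.00048504  0.03546915] 0.02498179975159495 [-0.38  0.57  2.04  0.22  0.22 -2.09] [-0.13334084  0.34461777 -0.38487987]
noz z 0.044469150347005985
shift cm [ 0.04 -0.14  0.74] turn deg [-0.06 -0.02 -0.04]
```

Lower in small steps, watching the force.

{"name": "send_rows", "arguments": {
  "series": [
    [[0.03, -0.05, 0.3, 0, 0, 0, 0], [0.03, -0.1, 0.6, 0, 0, 0, 0], [0.03, -0.13, 0.7, 0, 0, 0, 0], [0.03, -0.13, 0.7, 0, 0, 0, 0]]
  ]
}}

```text
time: 9.05
ee_pos: [0.5485, -0.1884, 0.0288]
tool_rot: [2.085, 1.967, 0.256]
ft_force: [0.9, 4.1, 2.3]
width: 0.0251
```

Run:
```python
from h import *
p,R,s=tool();print(loc(p),s["ft_force"],s["ft_torque"])
c=shot("wrist","w8");shot("side","s8")
i=cv2.imread("pics/s8.png")[180:270,240:340];cv2.imwrite("pics/s8c.png",cv2.resize(i,None,fx=6,fy=6,interpolation=2))
i=c["img"][120:300,110:400];cv2.imwrite("pics/w8c.png",cv2.resize(i,None,fx=2.7,fy=2.7,interpolation=2))
```

```text
[-0.01053531 -0.00034633  0.02878516] [0.94656024 4.11371986 2.26262926] [ 0.67035557 -0.22285987  0.28472398]
```

View pics/w8c.png

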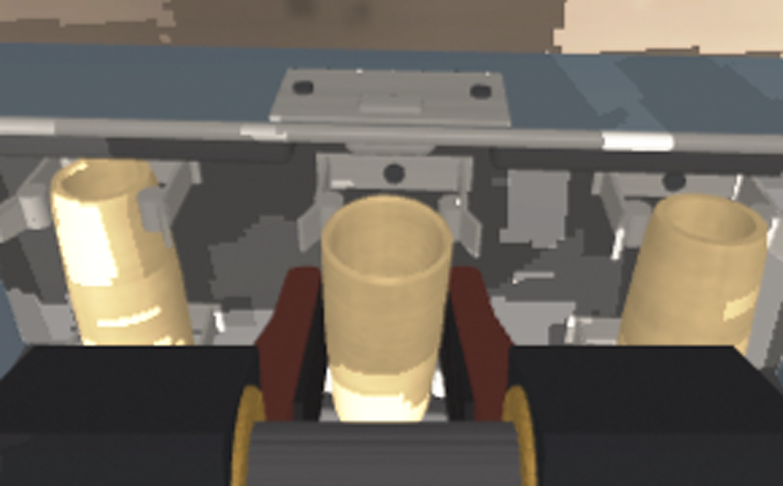

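View pics/s8c.png

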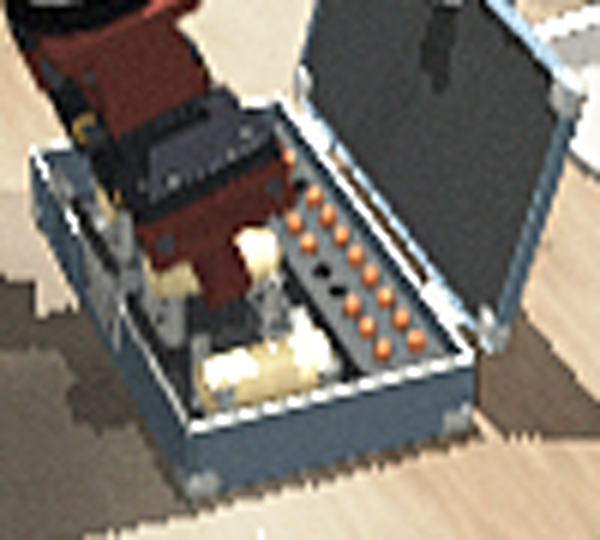

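{"name": "send_rows", "arguments": {
  "series": [
    [[0.1, 0, 0, 0, 0, 0, 0], [0.1, 0, 0, 0, 0, 0, 0]]
  ]
}}

```text
time: 9.35
ee_pos: [0.5485, -0.1875, 0.0284]
tool_rot: [2.085, 1.967, 0.255]
ft_force: [1.4, 3.9, 2.0]
width: 0.0249
```

{"name": "send_rows", "arguments": {
  "series": [
    [[0, -0.05, 0.1, 0, 0, 0, 0], [0, -0.07, 0.2, 0, 0, 0, 0], [0, -0.07, 0.2, 0, 0, 0, 0]]
  ]
}}

```text
time: 9.65
ee_pos: [0.548, -0.1879, 0.0259]
tool_rot: [2.086, 1.967, 0.255]
ft_force: [1.7, 2.0, 0.9]
width: 0.0253
```

{"name": "send_rows", "arguments": {
  "series": [
    [[0, 0, 0, 0, 0, 0, 0.32], [0, 0, 0, 0, 0, 0, 0.36], [0, 0, 0, 0, 0, 0, 0.4], [0, 0, 0, 0, 0, 0, 0.4], [0, 0, 0, 0, 0, 0, 0.4]]
  ]
}}

```text
time: 10.15
ee_pos: [0.5481, -0.1878, 0.0261]
tool_rot: [2.086, 1.967, 0.255]
ft_force: [0.1, -0.9, -0.7]
width: 0.0349
```

Run:
```python
from h import *
p,R,s=tool();print(loc(p),s["ft_force"],s["width"])
c=shot("wrist","w9");shot("side","s9")
i=cv2.imread("pics/s9.png")[180:270,240:340];cv2.imwrite("pics/s9c.png",cv2.resize(i,None,fx=6,fy=6,interpolation=2))
i=c["img"][120:300,110:400];cv2.imwrite("pics/w9c.png",cv2.resize(i,None,fx=2.7,fy=2.7,interpolation=2))
```

```text
[-0.01097315  0.00028419  0.02609916] [ 0.07520702 -0.88753974 -0.71020403] 0.03485616688688583
```

View pics/w9c.png

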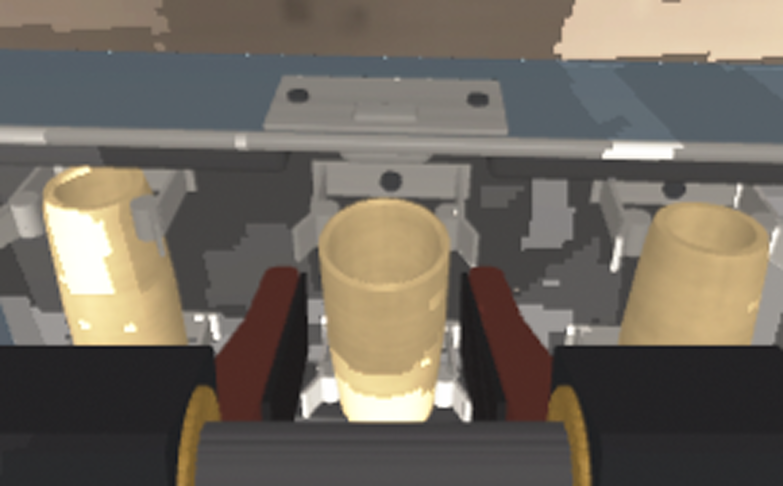

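View pics/s9c.png

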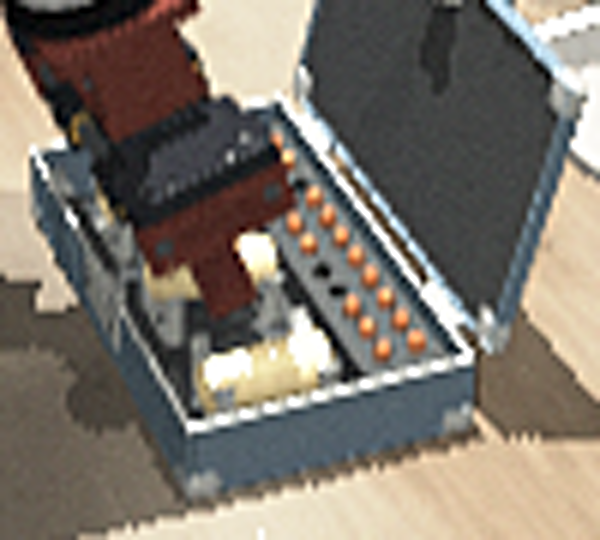

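{"name": "send_rows", "arguments": {
  "series": [
    [[0, 0, -1.5, 0, 0, 0, 0.4], [0, 0, -4, 0, 0, 0, 0.4], [0, 0, -7, 0, 0, 0, 0.4], [0, 0, -10, -4, 0, 0, 0.2], [0, 0, -10, -8, 0, 0, 0]]
  ]
}}

```text
time: 10.75
ee_pos: [0.5192, -0.1799, 0.1246]
tool_rot: [2.002, 1.899, 0.375]
ft_force: [-0.4, 1.0, -1.0]
width: 0.0224
```

```bash
cat > noz.py <<'E'
from h import *
def rep(c):
    X=cloud(c);P=X.reshape(-1,3);L=np.c_[(P-C)[:,:2]@np.stack([cx,cy],1),P[:,2]]
    for y in(.064,0,-.064):
        m=(abs(L[:,1]-y)<.008)&(L[:,0]>-.047)&(L[:,0]<.018)&(L[:,2]>.026)&(L[:,2]<.065); q=L[m]
        print(y,m.sum(),[(a,np.percentile(q[abs(q[:,0]-a)<.004][:,2],90).round(4) if (abs(q[:,0]-a)<.004).sum()>3 else None) for a in(-.038,-.028,-.014,0,.01)])
E
python3 - <<'E'
from noz import *
p,R,s=tool();print(loc(p),s["ft_force"],s["width"],s["qpos"].round(2))
c=shot("wrist","w10");rep(c);t=shot("top","t10");rep(t)
rel(cs(-.014,0,.07),Rl(0,0))
E
```

```text
[-0.0402594   0.00624206  0.12457308] [-0.35681243  0.97531589 -0.96928068] 0.022423562164582078 [-0.41  0.35  2.16  0.49  0.22 -2.39]
0.064 1022 [(-0.038, np.float64(0.0439)), (-0.028, np.float64(0.0453)), (-0.014, np.float64(0.047)), (0, np.float64(0.0484)), (0.01, np.float64(0.0489))]
0 812 [(-0.038, np.float64(0.0489)), (-0.028, np.float64(0.0479)), (-0.014, np.float64(0.046)), (0, np.float64(0.0433)), (0.01, np.float64(0.0411))]
-0.064 826 [(-0.038, np.float64(0.0322)), (-0.028, np.float64(0.0328)), (-0.014, np.float64(0.0339)), (0, np.float64(0.0337)), (0.01, np.float64(0.034))]
0.064 63 [(-0.038, None), (-0.028, np.float64(0.0487)), (-0.014, np.float64(0.0482)), (0, np.float64(0.0521)), (0.01, np.float64(0.0509))]
0 65 [(-0.038, np.float64(0.0511)), (-0.028, np.float64(0.0512)), (-0.014, np.float64(0.0503)), (0, np.float64(0.0466)), (0.01, np.float64(0.0443))]
-0.064 59 [(-0.038, np.float64(0.0348)), (-0.028, np.float64(0.0353)), (-0.014, np.float64(0.0369)), (0, np.float64(0.035)), (0.01, np.float64(0.0374))]
shift cm [-0.45  0.4   5.89] turn deg [25.04  2.65  0.65]
```

View pics/w10.png

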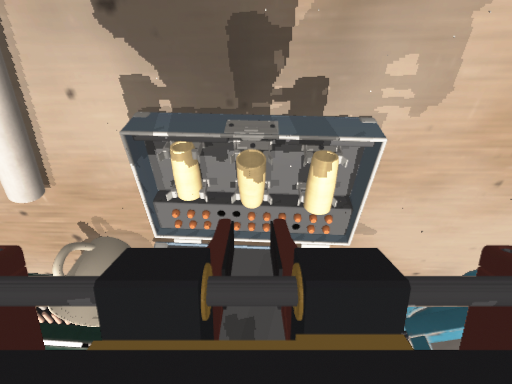

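{"name": "send_rows", "arguments": {
  "series": [
    [[-0.1, 0, 0, 8, 0.8, 0.2, 0], [-0.3, 0.2, 1.5, 16, 1.7, 0.4, 0], [-0.4, 0.3, 3, 24, 2.6, 0.6, 0], [-0.45, 0.4, 5, 25, 2.6, 0.6, 0], [-0.45, 0.4, 5.5, 25, 2.6, 0.6, 0]]
  ]
}}

```text
time: 11.35
ee_pos: [0.5466, -0.1892, 0.0714]
tool_rot: [2.291, 2.146, -0.009]
ft_force: [0.9, 0.2, 0.5]
width: 0.0004
```

Run:
```python
from noz import *
p,R,s=tool();print(loc(p),s["ft_force"],s["width"],s["qpos"].round(2))
rel(cs(-.014,0,.052),Rl(0,0))
```

```text
[-0.0123553  -0.00125791  0.07142725] [0.85702965 0.21036237 0.5123677 ] 0.00040212924170559324 [-0.35  0.57  1.82 -0.01  0.76 -1.85]
shift cm [ 0.14 -0.16  1.94] turn deg [-0.13  0.31  0.06]
```

{"name": "send_rows", "arguments": {
  "series": [
    [[0.12, -0.16, 1.0, 0, 0, 0, 0], [0.12, -0.16, 2.0, 0, 0, 0, 0], [0.12, -0.16, 2.4, 0, 0, 0, 0], [0.12, -0.16, 2.4, 0, 0, 0, 0]]
  ]
}}

```text
time: 11.75
ee_pos: [0.5423, -0.1866, 0.049]
tool_rot: [2.292, 2.147, -0.002]
ft_force: [-0.4, -0.5, 1.1]
width: 0.0002
```

{"name": "send_rows", "arguments": {
  "series": [
    [[0, 0, 0.2, 0, 0, 0, 0], [0, 0, 0.4, 0, 0, 0, 0], [0, 0, 0.4, 0, 0, 0, 0]]
  ]
}}

```text
time: 12.05
ee_pos: [0.5442, -0.1871, 0.0459]
tool_rot: [2.289, 2.146, 0.0]
ft_force: [1.9, 0.8, 1.7]
width: 0.0002
```

{"name": "send_rows", "arguments": {
  "series": [
    [[0, 0, 0.2, 0, 0, 0, 0], [0, 0, 0.4, 0, 0, 0, 0], [0, 0, 0.4, 0, 0, 0, 0]]
  ]
}}

```text
time: 12.35
ee_pos: [0.5432, -0.1868, 0.0416]
tool_rot: [2.291, 2.147, -0.002]
ft_force: [-0.8, 0.6, 3.0]
width: 0.0006
```

{"name": "send_rows", "arguments": {
  "series": [
    [[0, 0, 0.2, 0, 0, 0, 0], [0, 0, 0.4, 0, 0, 0, 0], [0, 0, 0.4, 0, 0, 0, 0]]
  ]
}}

```text
time: 12.65
ee_pos: [0.5432, -0.1875, 0.0381]
tool_rot: [2.289, 2.148, -0.003]
ft_force: [-4.7, -5.9, 13.5]
width: 0.0001
```

{"name": "send_rows", "arguments": {
  "series": [
    [[0, 0, 0.2, 0, 0, 0, 0], [0, 0, 0.3, 0, 0, 0, 0], [0, 0, 0.3, 0, 0, 0, 0]]
  ]
}}

```text
time: 12.95
ee_pos: [0.5433, -0.188, 0.0374]
tool_rot: [2.289, 2.147, -0.003]
ft_force: [-11.8, -4.1, 36.4]
width: 0.0002
```

Run:
```python
from noz import *
p,R,s=tool();print(loc(p),s["ft_force"],s["width"])
c=shot("side","s11");rep(c)
i=cv2.imread("pics/s11.png")[180:270,240:340];cv2.imwrite("pics/s11c.png",cv2.resize(i,None,fx=6,fy=6,interpolation=2))
```

```text
[-0.01567994 -0.00028368  0.03737223] [-11.7787319   -4.10113117  36.39739598] 0.00022207235117126372
0.064 47 [(-0.038, np.float64(0.0444)), (-0.028, np.float64(0.0462)), (-0.014, np.float64(0.0486)), (0, None), (0.01, None)]
0 64 [(-0.038, np.float64(0.0393)), (-0.028, np.float64(0.0616)), (-0.014, None), (0, np.float64(0.0344)), (0.01, np.float64(0.0311))]
-0.064 90 [(-0.038, np.float64(0.0331)), (-0.028, np.float64(0.0339)), (-0.014, np.float64(0.0336)), (0, np.float64(0.0348)), (0.01, np.float64(0.0351))]
```

View pics/s11c.png

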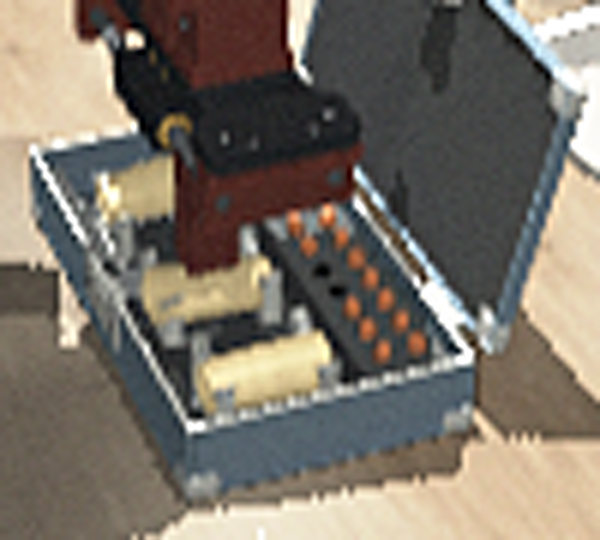

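{"name": "send_rows", "arguments": {
  "series": [
    [[0, 0, -1, 0, 0, 0, 0], [0, 0, -3, 0, 0, 0, 0], [0, 0, -5, 0, 0, 0, 0], [0, 0, -6, 0, 0, 0, 0], [0, 0, -6, 0, 0, 0, 0]]
  ]
}}

```text
time: 13.5
ee_pos: [0.544, -0.1868, 0.0952]
tool_rot: [2.289, 2.146, -0.0]
ft_force: [0.1, 0.3, 0.4]
width: 0.0005
```

Run:
```python
from noz import *
p,R,s=tool();print(loc(p),s["ft_force"],s["width"])
c=shot("side","s12");rep(c);t=shot("top","t12");rep(t)
w=shot("wrist","w12");rep(w)
i=c["img"][180:270,240:340];cv2.imwrite("pics/s12c.png",cv2.resize(i,None,fx=6,fy=6,interpolation=2))
```

```text
[-0.01512807  0.00095613  0.09519271] [0.0949058  0.28594777 0.36526815] 0.0005298417895224637
0.064 59 [(-0.038, np.float64(0.0452)), (-0.028, np.float64(0.0469)), (-0.014, np.float64(0.0475)), (0, None), (0.01, None)]
0 61 [(-0.038, np.float64(0.0337)), (-0.028, np.float64(0.0434)), (-0.014, np.float64(0.039)), (0, np.float64(0.036)), (0.01, np.float64(0.0322))]
-0.064 86 [(-0.038, np.float64(0.0326)), (-0.028, np.float64(0.0329)), (-0.014, np.float64(0.0357)), (0, np.float64(0.0345)), (0.01, np.float64(0.0338))]
0.064 0 [(-0.038, None), (-0.028, None), (-0.014, None), (0, None), (0.01, None)]
0 0 [(-0.038, None), (-0.028, None), (-0.014, None), (0, None), (0.01, None)]
-0.064 0 [(-0.038, None), (-0.028, None), (-0.014, None), (0, None), (0.01, None)]
0.064 1432 [(-0.038, np.float64(0.0437)), (-0.028, np.float64(0.0452)), (-0.014, np.float64(0.0471)), (0, np.float64(0.0482)), (0.01, np.float64(0.0488))]
0 646 [(-0.038, np.float64(0.0415)), (-0.028, np.float64(0.042)), (-0.014, np.float64(0.0388)), (0, None), (0.01, None)]
-0.064 1221 [(-0.038, np.float64(0.032)), (-0.028, np.float64(0.0328)), (-0.014, np.float64(0.0335)), (0, np.float64(0.0339)), (0.01, np.float64(0.0339))]
```

View pics/s12c.png

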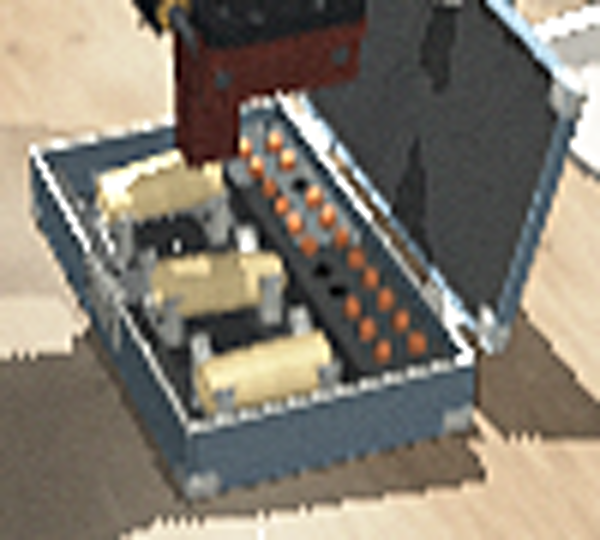

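View pics/w12.png

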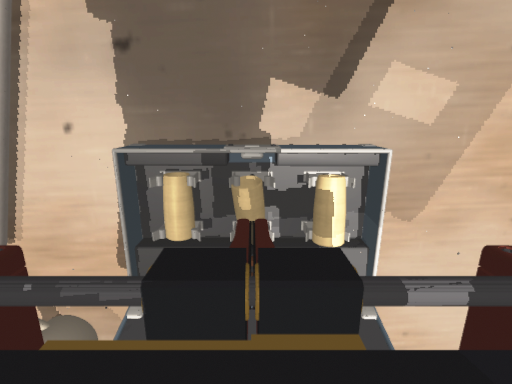

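Run:
```python
from noz import *
c=load("w12");X=cloud(c);P=X.reshape(-1,3);L=np.c_[(P-C)[:,:2]@np.stack([cx,cy],1),P[:,2]]
for y in(.064,0,-.064):
    m=(abs(L[:,1]-y)<.016)&(L[:,0]>-.05)&(L[:,0]<.016)&(L[:,2]>.0295)&(L[:,2]<.055);q=L[m]
    print(y,np.percentile(q,[.5,99.5],axis=0).round(4), [ (a,q[abs(q[:,0]-a)<.004][:,1].min().round(4),q[abs(q[:,0]-a)<.004][:,1].max().round(4)) for a in(-.028,-.02,-.014)])
rel(cs(-.032,0.0005,.047),Rl(0,0))
```

```text
0.064 [[-0.043   0.0492  0.0297]
 [ 0.0122  0.0794  0.0491]] [(-0.028, np.float64(0.0522), np.float64(0.0754)), (-0.02, np.float64(0.0517), np.float64(0.0761)), (-0.014, np.float64(0.0512), np.float64(0.0764))]
0 [[-0.0405 -0.0155  0.0296]
 [ 0.0105  0.0155  0.0428]] [(-0.028, np.float64(-0.0157), np.float64(0.0091)), (-0.02, np.float64(-0.015), np.float64(0.01)), (-0.014, np.float64(-0.0143), np.float64(0.0101))]
-0.064 [[-0.0408 -0.0799  0.0295]
 [ 0.0139 -0.0483  0.0344]] [(-0.028, np.float64(-0.0722), np.float64(-0.0555)), (-0.02, np.float64(-0.0721), np.float64(-0.0535)), (-0.014, np.float64(-0.0734), np.float64(-0.0535))]
shift cm [-0.08 -1.55  4.63] turn deg [-0.05  0.08  0.11]
```

Run:
```python
from noz import *
rel(cs(-.0205,0.000,.060),Rl(0,0))
rel(cs(-.0205,0.000,.022),Rl(0,0))
```

```text
shift cm [-0.13 -0.4   3.33] turn deg [-0.05  0.08  0.11]
shift cm [-0.13 -0.4   7.13] turn deg [-0.05  0.08  0.11]
```

{"name": "send_rows", "arguments": {
  "series": [
    [[-0.1, -0.45, 0, 0, 0, 0, 0.5], [-0.1, -0.45, 1, 0, 0, 0, 0.5], [-0.1, -0.45, 2, 0, 0, 0, 0.5], [-0.1, -0.45, 3, 0, 0, 0, 0.5], [-0.1, -0.45, 3.3, 0, 0, 0, 0.5]]
  ]
}}

```text
time: 14.15
ee_pos: [0.5377, -0.187, 0.0593]
tool_rot: [-2.291, -2.148, 0.003]
ft_force: [-0.4, -0.2, -0.1]
width: 0.0372
```

Run:
```python
from noz import *
p,R,s=tool();print(loc(p),s["ft_force"],s["width"])
rel(cs(-.0205,0.000,.022),Rl(0,0))
c=shot("wrist","w13");cv2.imwrite("pics/w13c.png",cv2.resize(c["img"][120:300,110:400],None,fx=2.7,fy=2.7,interpolation=2))
```

```text
[-0.02137658  0.00038909  0.05929098] [-0.36108548 -0.1963442  -0.07591483] 0.037151458912831774
shift cm [-0.04  0.1   3.73] turn deg [-0.13  0.06  0.1 ]
```

View pics/w13c.png

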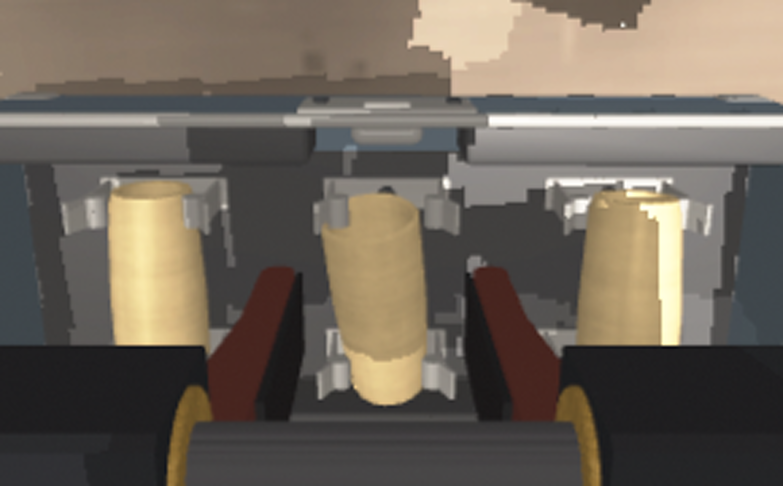

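{"name": "send_rows", "arguments": {
  "series": [
    [[-0.04, 0.08, 1.5, 0, 0, 0, 0.5], [-0.04, 0.08, 3, 0, 0, 0, 0.5], [-0.04, 0.08, 3.7, 0, 0, 0, 0.5], [-0.04, 0.08, 3.7, 0, 0, 0, 0.3], [-0.04, 0.08, 3.7, 0, 0, 0, 0]]
  ]
}}

```text
time: 14.7
ee_pos: [0.5394, -0.1878, 0.0239]
tool_rot: [2.291, 2.148, -0.002]
ft_force: [-0.4, -1.2, 0.8]
width: 0.0314
```

{"name": "send_rows", "arguments": {
  "series": [
    [[0, 0, 0, 0, 0, 0, 0], [0, 0, 0, 0, 0, 0, 0], [0, 0, 0, 0, 0, 0, 0]]
  ]
}}

```text
time: 15.0
ee_pos: [0.5396, -0.1889, 0.0245]
tool_rot: [2.289, 2.147, -0.002]
ft_force: [-1.1, -5.1, -6.0]
width: 0.0257
```

Run:
```python
from noz import *
p,R,s=tool();print(loc(p),s["ft_force"],s["width"])
c=shot("wrist","w14");rep(c);cv2.imwrite("pics/w14c.png",cv2.resize(c["img"][120:300,110:400],None,fx=2.7,fy=2.7,interpolation=2))
```

```text
[-0.01934979 -0.00136198  0.02447205] [-1.11489088 -5.08869159 -6.03484439] 0.025663745158204906
0.064 1199 [(-0.038, np.float64(0.0437)), (-0.028, np.float64(0.0453)), (-0.014, None), (0, None), (0.01, None)]
0 1498 [(-0.038, np.float64(0.0418)), (-0.028, np.float64(0.0415)), (-0.014, np.float64(0.0385)), (0, np.float64(0.0351)), (0.01, None)]
-0.064 1150 [(-0.038, np.float64(0.0321)), (-0.028, np.float64(0.0329)), (-0.014, np.float64(0.0331)), (0, None), (0.01, None)]
```

View pics/w14c.png

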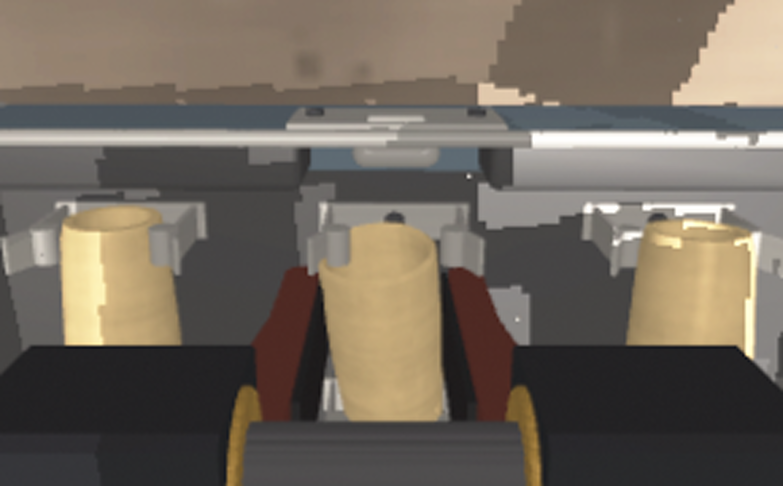

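{"name": "send_rows", "arguments": {
  "series": [
    [[0.15, 0, 0, 0, 0, 0, 0], [0.3, 0, 0, 0, 0, 0, 0], [0.3, 0, 0.2, 0, 0, 0, 0], [0.3, 0, 0.3, 0, 0, 0, 0]]
  ]
}}

```text
time: 15.45
ee_pos: [0.5414, -0.1869, 0.0228]
tool_rot: [2.287, 2.145, -0.0]
ft_force: [-2.0, -7.2, 7.6]
width: 0.0258
```

{"name": "send_rows", "arguments": {
  "series": [
    [[0, 0, 0.15, 0, 0, 0, 0], [0, 0, 0.3, 0, 0, 0, 0], [0, 0, 0.3, 0, 0, 0, 0]]
  ]
}}

```text
time: 15.75
ee_pos: [0.5417, -0.1859, 0.0204]
tool_rot: [2.288, 2.145, 0.001]
ft_force: [-1.6, -0.6, 9.0]
width: 0.0252
```

Run:
```python
from noz import *
p,R,s=tool();print(loc(p),s["ft_force"],s["width"])
c=shot("wrist","w15");rep(c);cv2.imwrite("pics/w15c.png",cv2.resize(c["img"][120:300,110:400],None,fx=2.7,fy=2.7,interpolation=2))
```

```text
[-0.01748351  0.00171403  0.02035684] [-1.57732593 -0.55723002  9.00337251] 0.025198445787042983
0.064 1266 [(-0.038, np.float64(0.0437)), (-0.028, np.float64(0.0451)), (-0.014, None), (0, None), (0.01, None)]
0 1566 [(-0.038, np.float64(0.0369)), (-0.028, np.float64(0.0367)), (-0.014, np.float64(0.0351)), (0, np.float64(0.0331)), (0.01, None)]
-0.064 1200 [(-0.038, np.float64(0.0321)), (-0.028, np.float64(0.0329)), (-0.014, np.float64(0.0333)), (0, None), (0.01, None)]
```

View pics/w15c.png

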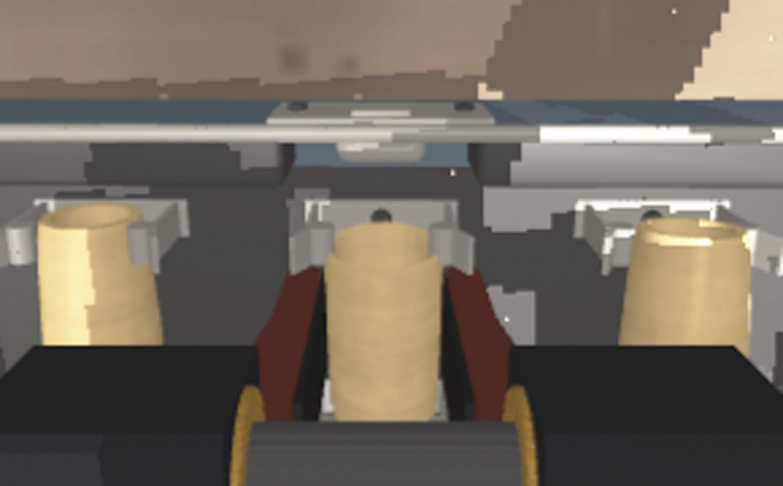

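{"name": "send_rows", "arguments": {
  "series": [
    [[0, 0, 0.15, 0, 0, 0, 0], [0, 0, 0.3, 0, 0, 0, 0], [0, 0, 0.3, 0, 0, 0, 0], [0, 0, 0.2, 0, 0, 0, 0.4], [0, 0, 0.2, 0, 0, 0, 0.45]]
  ]
}}

```text
time: 16.3
ee_pos: [0.5403, -0.1851, 0.0171]
tool_rot: [2.29, 2.146, -0.0]
ft_force: [-0.2, 0.2, -0.0]
width: 0.0374
```

{"name": "send_rows", "arguments": {
  "series": [
    [[0, 0, 0, 0, 0, 0, 0.45], [0, 0, 0, 0, 0, 0, 0.45], [0, 0, -2, 0, 0, 0, 0.45], [0, 0, -4, 0, 0, 0, 0.4], [0, 0, -5, 0, 0, 0, 0]]
  ]
}}

```text
time: 16.8
ee_pos: [0.5403, -0.185, 0.0673]
tool_rot: [2.29, 2.147, -0.001]
ft_force: [-0.2, -0.4, 0.1]
width: 0.0304
```

Run:
```python
from noz import *
p,R,s=tool();print(loc(p),s["ft_force"],s["width"])
c=shot("wrist","w16");rep(c);cv2.imwrite("pics/w16c.png",cv2.resize(c["img"][120:300,110:400],None,fx=2.7,fy=2.7,interpolation=2))
rel(cs(-.014,0.064,.065),Rl(0,0))
```

```text
[-0.01891713  0.00258107  0.06732968] [-0.24772698 -0.4259346   0.12241859] 0.03036366953883644
0.064 1378 [(-0.038, np.float64(0.0437)), (-0.028, np.float64(0.045)), (-0.014, np.float64(0.0469)), (0, np.float64(0.0476)), (0.01, None)]
0 1437 [(-0.038, np.float64(0.0339)), (-0.028, np.float64(0.0337)), (-0.014, np.float64(0.0336)), (0, np.float64(0.033)), (0.01, np.float64(0.0326))]
-0.064 1291 [(-0.038, np.float64(0.032)), (-0.028, np.float64(0.0329)), (-0.014, np.float64(0.0337)), (0, np.float64(0.0338)), (0.01, None)]
shift cm [6.16 0.44 0.32] turn deg [0.18 0.15 0.11]
```

View pics/w16c.png

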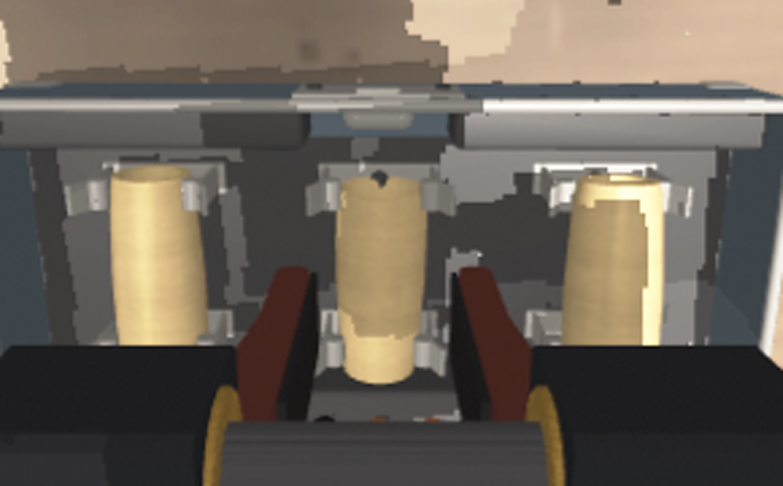

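Run:
```python
from noz import *
c=load("w16");X=cloud(c);P=X.reshape(-1,3);L=np.c_[(P-C)[:,:2]@np.stack([cx,cy],1),P[:,2]]
for y,z0 in((.064,.040),(0,.030),(-.064,.030)):
    m=(abs(L[:,1]-y)<.014)&(L[:,0]>-.05)&(L[:,0]<.016)&(L[:,2]>z0)&(L[:,2]<.055);q=L[m]
    print(y,[(a,((q[abs(q[:,0]-a)<.004][:,1].min()+q[abs(q[:,0]-a)<.004][:,1].max())/2).round(4)) for a in(-.034,-.026,-.018,-.012,-.005)],q[:,0].min(),q[:,0].max())
```

```text
0.064 [(-0.034, np.float64(0.0639)), (-0.026, np.float64(0.0639)), (-0.018, np.float64(0.0638)), (-0.012, np.float64(0.0639)), (-0.005, np.float64(0.0639))] -0.04321593237448743 0.0009530817391085166
0 [(-0.034, np.float64(0.0002)), (-0.026, np.float64(0.001)), (-0.018, np.float64(0.001)), (-0.012, np.float64(0.0006)), (-0.005, np.float64(0.0003))] -0.041382027524992 0.015993176012739
-0.064 [(-0.034, np.float64(-0.0641)), (-0.026, np.float64(-0.0635)), (-0.018, np.float64(-0.0635)), (-0.012, np.float64(-0.0632)), (-0.005, np.float64(-0.0632))] -0.04143954651119106 0.006437018482745062
```

{"name": "send_rows", "arguments": {
  "series": [
    [[1.5, 0.1, -1, 0, 0, 0, 0.4], [4, 0.3, -1, 0, 0, 0, 0.4], [6.2, 0.44, -0.5, 0, 0, 0, 0.4], [6.2, 0.44, 0, 0, 0, 0, 0.4], [6.2, 0.44, 0, 0, 0, 0, 0.4]]
  ]
}}

```text
time: 17.35
ee_pos: [0.5473, -0.1222, 0.0651]
tool_rot: [-2.29, -2.151, 0.004]
ft_force: [0.0, -0.7, 0.2]
width: 0.0349
```

Run:
```python
from noz import *
p,R,s=tool();print(loc(p),s["ft_force"],s["width"])
rel(cs(-.014,0.064,.026),Rl(0,0))
c=shot("wrist","w17");cv2.imwrite("pics/w17c.png",cv2.resize(c["img"][120:300,110:400],None,fx=2.7,fy=2.7,interpolation=2))
```

```text
[-0.01607746  0.06562988  0.06512163] [ 0.00079032 -0.72223787  0.18697833] 0.03491391220502639
shift cm [-0.16  0.21  3.91] turn deg [-0.09  0.09  0.2 ]
```

View pics/w17c.png

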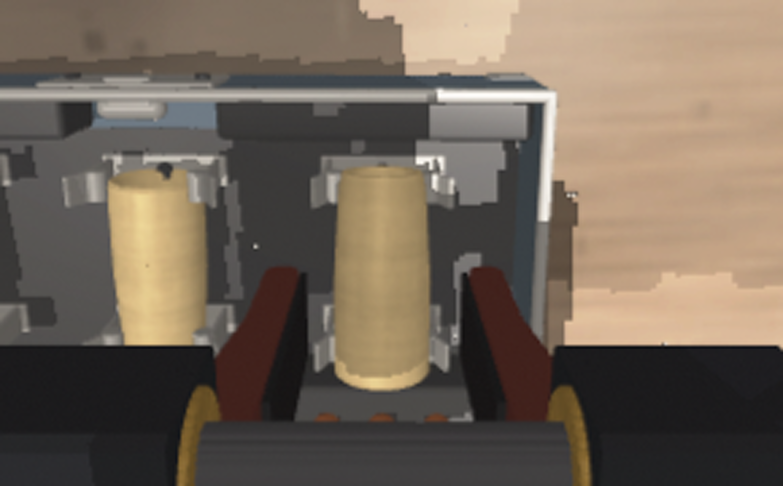

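{"name": "send_rows", "arguments": {
  "series": [
    [[0, 0.15, 1.5, 0, 0, 0, 0.4], [0, 0.2, 3, 0, 0, 0, 0.4], [0, 0.2, 3.8, 0, 0, 0, 0.4], [0, 0.2, 3.8, 0, 0, 0, 0.3], [0, 0.2, 3.8, 0, 0, 0, 0]]
  ]
}}

```text
time: 17.9
ee_pos: [0.5496, -0.1233, 0.0275]
tool_rot: [2.293, 2.148, -0.002]
ft_force: [1.2, 1.6, 0.7]
width: 0.025
```

{"name": "send_rows", "arguments": {
  "series": [
    [[0, 0, 0, 0, 0, 0, 0], [0, 0, 0.2, 0, 0, 0, 0], [0, 0, 0.4, 0, 0, 0, 0]]
  ]
}}

```text
time: 18.2
ee_pos: [0.5508, -0.1234, 0.025]
tool_rot: [2.29, 2.147, 0.0]
ft_force: [-1.2, 1.3, 12.1]
width: 0.0253
```

{"name": "send_rows", "arguments": {
  "series": [
    [[0, 0, 0.2, 0, 0, 0, 0], [0, 0, 0.4, 0, 0, 0, 0], [0, 0, 0.4, 0, 0, 0, 0]]
  ]
}}

```text
time: 18.5
ee_pos: [0.5502, -0.1235, 0.0201]
tool_rot: [2.29, 2.147, -0.001]
ft_force: [1.7, 0.3, -2.8]
width: 0.0251
```

{"name": "send_rows", "arguments": {
  "series": [
    [[0, 0, 0.2, 0, 0, 0, 0], [0, 0, 0.4, 0, 0, 0, 0], [0, 0, 0.4, 0, 0, 0, 0]]
  ]
}}

```text
time: 18.8
ee_pos: [0.5503, -0.1236, 0.0161]
tool_rot: [2.291, 2.147, -0.001]
ft_force: [0.1, -0.2, -0.4]
width: 0.0252
```

Run:
```python
from noz import *
p,R,s=tool();print(loc(p),s["ft_force"],s["width"])
c=shot("wrist","w18");rep(c);cv2.imwrite("pics/w18c.png",cv2.resize(c["img"][120:300,110:400],None,fx=2.7,fy=2.7,interpolation=2))
```

```text
[-0.01299135  0.06451097  0.01614918] [ 0.10209549 -0.17079539 -0.44895339] 0.025218019530460975
0.064 2270 [(-0.038, np.float64(0.0308)), (-0.028, np.float64(0.033)), (-0.014, np.float64(0.036)), (0, np.float64(0.0379)), (0.01, None)]
0 1143 [(-0.038, np.float64(0.0336)), (-0.028, np.float64(0.0337)), (-0.014, np.float64(0.0336)), (0, None), (0.01, None)]
-0.064 1885 [(-0.038, np.float64(0.032)), (-0.028, np.float64(0.0328)), (-0.014, np.float64(0.0336)), (0, np.float64(0.0339)), (0.01, None)]
```

View pics/w18c.png

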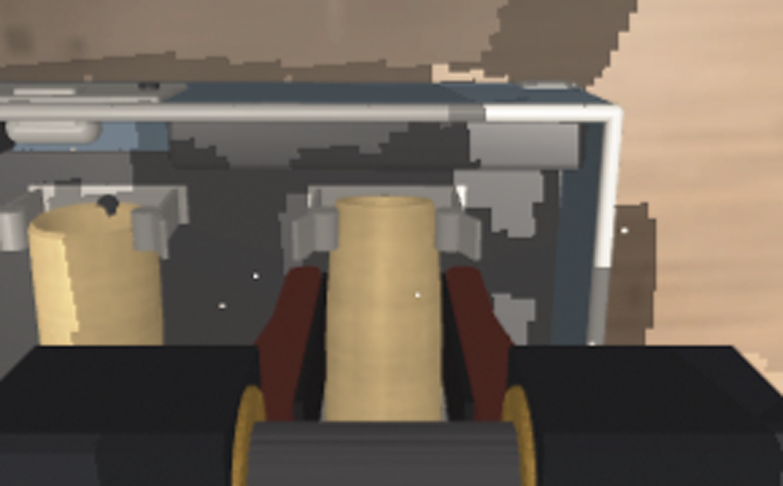

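{"name": "send_rows", "arguments": {
  "series": [
    [[0, 0, 0.1, 0, 0, 0, 0.4], [0, 0, 0, 0, 0, 0, 0.4], [0, 0, 0, 0, 0, 0, 0.4], [0, 0, -2.5, 0, 0, 0, 0.4], [0, 0, -5, 0, 0, 0, 0.2]]
  ]
}}

```text
time: 19.35
ee_pos: [0.5492, -0.1232, 0.0659]
tool_rot: [-2.292, -2.148, 0.004]
ft_force: [0.3, -0.9, 0.3]
width: 0.0303
```

Run:
```python
from noz import *
p,R,s=tool();print(loc(p),s["ft_force"],s["width"])
c=shot("wrist","w19");rep(c);rel(cs(-.001,0.065,.045),Rl(0,0))
```

```text
[-0.01415836  0.0648114   0.06590672] [ 0.26725395 -0.86008868  0.28826053] 0.030315783357952875
0.064 1660 [(-0.038, np.float64(0.0307)), (-0.028, np.float64(0.0328)), (-0.014, np.float64(0.0358)), (0, np.float64(0.0381)), (0.01, np.float64(0.0393))]
0 1277 [(-0.038, np.float64(0.0337)), (-0.028, np.float64(0.0337)), (-0.014, np.float64(0.0339)), (0, np.float64(0.0332)), (0.01, np.float64(0.0325))]
-0.064 1520 [(-0.038, np.float64(0.0321)), (-0.028, np.float64(0.0329)), (-0.014, np.float64(0.0336)), (0, np.float64(0.0339)), (0.01, np.float64(0.0337))]
shift cm [0.07 1.04 2.51] turn deg [0.24 0.14 0.11]
```

{"name": "send_rows", "arguments": {
  "series": [
    [[0, 0.6, 0, 0, 0, 0, 0], [0, 1.2, 0, 0, 0, 0, 0], [0, 1.2, 0, 0, 0, 0, 0], [0, 1.2, 1.5, 0, 0, 0, 0], [0, 1.2, 2.4, 0, 0, 0, 0]]
  ]
}}

```text
time: 19.9
ee_pos: [0.5609, -0.1239, 0.04]
tool_rot: [-2.292, -2.148, 0.004]
ft_force: [0.6, -0.8, 6.1]
width: 0.0006
```

{"name": "send_rows", "arguments": {
  "series": [
    [[0, 0, 0.2, 0, 0, 0, 0], [0, 0, 0.4, 0, 0, 0, 0], [0, 0, 0.4, 0, 0, 0, 0]]
  ]
}}

```text
time: 20.2
ee_pos: [0.5617, -0.1241, 0.0376]
tool_rot: [2.291, 2.148, -0.002]
ft_force: [-0.1, 0.7, 0.1]
width: 0.0004
```

{"name": "send_rows", "arguments": {
  "series": [
    [[0, 0, 0.2, 0, 0, 0, 0], [0, 0, 0.3, 0, 0, 0, 0], [0, 0, 0.3, 0, 0, 0, 0]]
  ]
}}

```text
time: 20.5
ee_pos: [0.5622, -0.1242, 0.0353]
tool_rot: [2.291, 2.147, -0.001]
ft_force: [0.5, -0.5, 0.1]
width: 0.0006
```

{"name": "send_rows", "arguments": {
  "series": [
    [[0, 0, 0.1, 0, 0, 0, 0], [0, 0, 0.2, 0, 0, 0, 0], [0, 0, 0.2, 0, 0, 0, 0]]
  ]
}}

```text
time: 20.8
ee_pos: [0.5624, -0.1244, 0.035]
tool_rot: [2.29, 2.147, -0.001]
ft_force: [-4.7, 0.5, 17.1]
width: 0.0009
```

{"name": "send_rows", "arguments": {
  "series": [
    [[0, 0, -2, 0, 0, 0, 0], [0, -2, -5, 0, 0, 0, 0], [0, -4, -8, 0, 0, 0, 0], [0, -6, -9, 0, 0, 0, 0], [0, -6, -9, 0, 0, 0, 0]]
  ]
}}

```text
time: 21.3
ee_pos: [0.5009, -0.1201, 0.1246]
tool_rot: [2.29, 2.147, -0.001]
ft_force: [0.4, 0.6, -1.4]
width: 0.0003
```

Run:
```python
from noz import *
p,R,s=tool();print(loc(p),s["ft_force"],s["width"])
c=shot("wrist","w20");rep(c);t=shot("top","t20");rep(t);t=shot("side","s20");rep(t)
i=t["img"][180:270,240:340];cv2.imwrite("pics/s20c.png",cv2.resize(i,None,fx=6,fy=6,interpolation=2))
```

```text
[-0.06255117  0.06472109  0.12462735] [ 0.36768209  0.63517157 -1.372103  ] 0.0002999581881879918
0.064 43 [(-0.038, np.float64(0.0316)), (-0.028, None), (-0.014, None), (0, None), (0.01, None)]
0 425 [(-0.038, np.float64(0.0337)), (-0.028, np.float64(0.0337)), (-0.014, np.float64(0.0338)), (0, None), (0.01, None)]
-0.064 852 [(-0.038, np.float64(0.0321)), (-0.028, np.float64(0.0329)), (-0.014, np.float64(0.0338)), (0, np.float64(0.0339)), (0.01, np.float64(0.0339))]
0.064 0 [(-0.038, None), (-0.028, None), (-0.014, None), (0, None), (0.01, None)]
0 0 [(-0.038, None), (-0.028, None), (-0.014, None), (0, None), (0.01, None)]
-0.064 80 [(-0.038, np.float64(0.0342)), (-0.028, np.float64(0.0361)), (-0.014, np.float64(0.0351)), (0, np.float64(0.0365)), (0.01, np.float64(0.0383))]
0.064 67 [(-0.038, np.float64(0.0333)), (-0.028, np.float64(0.0338)), (-0.014, np.float64(0.0337)), (0, np.float64(0.0353)), (0.01, np.float64(0.0341))]
0 83 [(-0.038, np.float64(0.0342)), (-0.028, np.float64(0.0348)), (-0.014, np.float64(0.035)), (0, np.float64(0.0332)), (0.01, np.float64(0.0327))]
-0.064 94 [(-0.038, np.float64(0.0325)), (-0.028, np.float64(0.0338)), (-0.014, np.float64(0.0346)), (0, np.float64(0.035)), (0.01, np.float64(0.0346))]
```

View pics/w20.png

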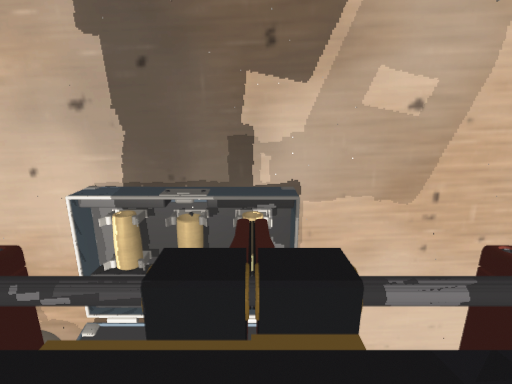

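View pics/s20c.png

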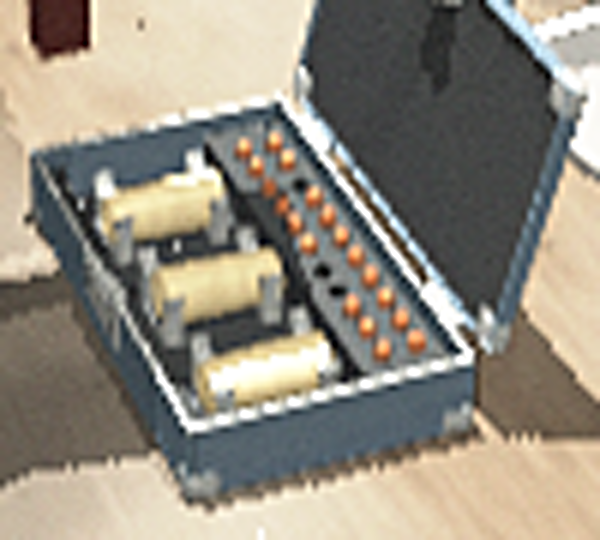

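Run:
```python
from h import *
Q=np.concatenate([cloud(load(n)).reshape(-1,3) for n in("w5","top0","side0","s20")])
L=np.c_[(Q-C)[:,:2]@np.stack([cx,cy],1),Q[:,2]]
g={}
for p in L[(L[:,0]>.06)&(L[:,0]<.3)&(abs(L[:,1])<.15)&(L[:,2]>.01)&(L[:,2]<.3)]:
    k=(int(p[0]//.02),int(p[1]//.03));g[k]=max(g.get(k,0),p[2])
for i in range(14,2,-1): print("%.2f"%(i*.02),*["%4d"%(1000*g[(i,j)]) if (i,j) in g else "   ." for j in range(5,-6,-1)])
p,R,s=tool();print(loc(p))
rel(cs(-.05,0,.22),Rl(0,0));rel(cs(.138,0,.23),Rl(0,0));rel(cs(.138,0,.15),Rl(0,0))
from fk import ik
for a in((.138,.23),(.138,.15),(.089,.155),(-.04,.05)):print(ik(cs(a[0],0,a[1]),Rl(0,0),(-.3,.6,1.8,0,.7,-1.8))[0].round(2))
```

```text
0.28    .  219   42   43   18   14   16   12    .   99  106
0.26    .  218   41   14   59   64   75   88   99  114  109
0.24    .   41  102   98   82   73   79   89   90    .    .
0.22    .   45  103   91   45   65   18   13    .    .    .
0.20    .   43   43   14   15   15   17   18    .    .    .
0.18    .   39   40   16   12    .    .    .    .    .    .
0.16    .    .    .    .    .    .    .    .    .    .    .
0.14    .    .    .    .    .    .    .    .    .    .    .
0.12    .    .    .    .    .    .    .    .    .    .    .
0.10    .    .  172  172  170  168  172  170  170  170    .
0.08    .    .  172  172  173  173  171  171  170  174    .
0.06    .    .   92   88   90   90   90   91   88   92    .
[-0.06052702  0.0646494   0.12293376]
shift cm [-6.49  1.05 -9.69] turn deg [0.07 0.11 0.1 ]
shift cm [ -6.52  19.85 -10.67] turn deg [0.07 0.11 0.1 ]
shift cm [-6.5  19.84 -2.67] turn deg [0.07 0.11 0.1 ]
[-0.28  0.55  1.39  0.    1.19 -1.78]
[-0.28  0.63  1.45 -0.    1.06 -1.78]
[-0.29  0.56  1.56  0.    1.02 -1.8 ]
[-0.34  0.57  1.88  0.    0.7  -1.85]
```

{"name": "send_rows", "arguments": {
  "series": [
    [[-2, 0, -4, 0, 0, 0, 0], [-4, 1, -8, 0, 0, 0, 0], [-5.5, 4, -11, 0, 0, 0, 0], [-6.5, 8, -11.5, 0, 0, 0, 0], [-6.5, 12, -11.5, 0, 0, 0, 0]]
  ]
}}

```text
time: 21.95
ee_pos: [0.6205, -0.1945, 0.2395]
tool_rot: [2.29, 2.144, 0.001]
ft_force: [0.3, -0.7, -0.3]
width: 0.0001
```

{"name": "send_rows", "arguments": {
  "series": [
    [[0, 4, 0, 0, 0, 0, 0], [0, 8, 0, 0, 0, 0, 0], [0, 8, 0, 0, 0, 0, 0], [0, 8, 0, 0, 0, 0, 0]]
  ]
}}

```text
time: 22.35
ee_pos: [0.6976, -0.1974, 0.2359]
tool_rot: [-2.291, -2.149, 0.004]
ft_force: [-0.4, -0.4, -0.3]
width: 0.0007
```

Run:
```python
from h import *
p,R,s=tool();print(loc(p),s["ft_force"]);rel(cs(.138,0,.15),Rl(0,0))
c=shot("side","s21");cv2.imwrite("pics/s21c.png",cv2.resize(c["img"][60:280,200:400],None,fx=2.7,fy=2.7))
```

```text
[0.13890295 0.00060315 0.23591316] [-0.44299324 -0.3964543  -0.25329839]
shift cm [-0.05 -0.07  8.59] turn deg [-0.14  0.07  0.14]
```

View pics/s21c.png

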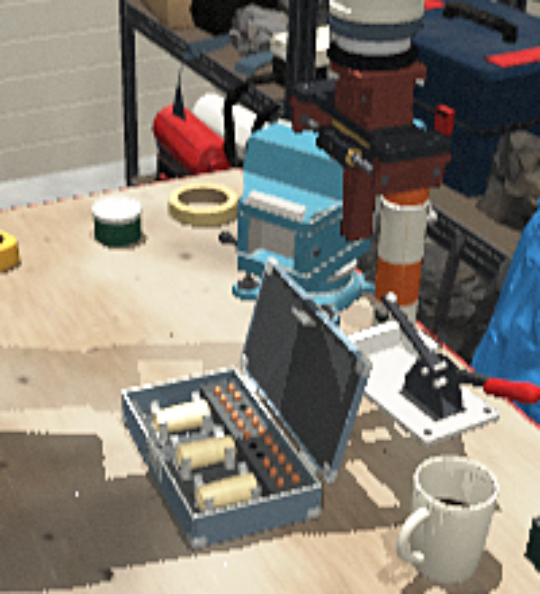

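{"name": "send_rows", "arguments": {
  "series": [
    [[0, 0, 4, 0, 0, 0, 0], [0, 0, 8.2, 0, 0, 0, 0], [0, 0, 8.2, 0, 0, 0, 0], [0, -1.5, 8.2, 0, 0, 0, 0], [0, -2.5, 8.1, 0, 0, 0, 0]]
  ]
}}

```text
time: 22.9
ee_pos: [0.6721, -0.1963, 0.1588]
tool_rot: [2.29, 2.147, -0.001]
ft_force: [2.8, 0.7, -0.9]
width: 0.0007
```

{"name": "send_rows", "arguments": {
  "series": [
    [[0, -0.8, 0, 0, 0, 0, 0], [0, -1.6, 0, 0, 0, 0, 0], [0, -2.5, 0, 0, 0, 0, 0], [0, -3, 0, 0, 0, 0, 0]]
  ]
}}

```text
time: 23.3
ee_pos: [0.6421, -0.1944, 0.158]
tool_rot: [2.29, 2.147, -0.001]
ft_force: [1.8, -0.8, 2.5]
width: 0.0003
```

Run:
```python
from h import *
p,R,s=tool();print(loc(p),s["ft_force"])
H=np.array([.0675,.04])
for th in(90,75,60,45,30,15,5):
    t=np.radians(th);a=H+.115*np.array([-np.cos(t),np.sin(t)])+.0115*np.array([np.sin(t),np.cos(t)])+[.010,0]
    print(th,a.round(4),((a-loc(p)[[0,2]])*100).round(2))
```

```text
[ 8.32677756e-02 -1.03734276e-04  1.58017005e-01] [ 1.78708399 -0.78342245  2.48483461]
90 [0.089 0.155] [ 0.57 -0.3 ]
75 [0.0588 0.1541] [-2.44 -0.4 ]
60 [0.03   0.1453] [-5.33 -1.27]
45 [0.0043 0.1294] [-7.9  -2.86]
30 [-0.0163  0.1075] [-9.96 -5.06]
15 [-0.0306  0.0809] [-11.39  -7.71]
5 [-0.0361  0.0615] [-11.93  -9.65]
```

Lid is moving (about 2–3 N). Follow its arc.

{"name": "send_rows", "arguments": {
  "series": [
    [[0, -1.3, 0.3, 0, 0, 0, 0], [0, -2.6, 0.6, 0, 0, 0, 0], [0, -4, 1.0, 0, 0, 0, 0], [0, -5.3, 1.5, 0, 0, 0, 0], [0, -6.7, 2.3, 0, 0, 0, 0]]
  ]
}}

```text
time: 23.8
ee_pos: [0.5752, -0.19, 0.1344]
tool_rot: [2.291, 2.148, -0.001]
ft_force: [1.1, 0.6, 0.1]
width: 0.0007
```

Run:
```python
from h import *
p,R,s=tool();print(loc(p),s["ft_force"])
c=shot("side","s22");cv2.imwrite("pics/s22c.png",cv2.resize(c["img"][60:280,200:400],None,fx=2.7,fy=2.7))
```

```text
[ 1.62232134e-02 -1.01686531e-04  1.34379249e-01] [1.05017733 0.63747061 0.12809266]
```

View pics/s22c.png

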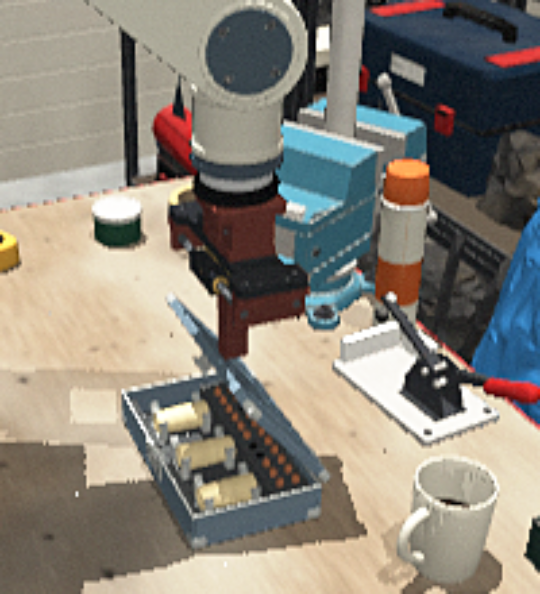

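{"name": "send_rows", "arguments": {
  "series": [
    [[0, -1.2, 0.5, 0, 0, 0, 0], [0, -2.3, 1.6, 0, 0, 0, 0], [0, -3.3, 2.7, 0, 0, 0, 0], [0, -4, 4, 0, 0, 0, 0], [0, -4.7, 5.3, 0, 0, 0, 0]]
  ]
}}

```text
time: 24.35
ee_pos: [0.5283, -0.1871, 0.0809]
tool_rot: [2.291, 2.148, -0.002]
ft_force: [0.7, -0.5, 0.8]
width: 0.0009
```

Run:
```python
from h import *
p,R,s=tool();print(loc(p),s["ft_force"])
rel(cs(-.048,0,.062),Rl(0,0))
```

```text
[-0.03072972 -0.00032008  0.08086722] [ 0.72057637 -0.49932735  0.81947869]
shift cm [ 0.04 -1.73  1.89] turn deg [0.01 0.1  0.11]
```

{"name": "send_rows", "arguments": {
  "series": [
    [[0, -0.9, 0.6, 0, 0, 0, 0], [0, -1.6, 1.2, 0, 0, 0, 0], [0, -1.8, 1.8, 0, 0, 0, 0], [0, -1.8, 2.2, 0, 0, 0, 0], [0, -1.8, 2.4, 0, 0, 0, 0]]
  ]
}}

```text
time: 24.85
ee_pos: [0.5107, -0.186, 0.0571]
tool_rot: [2.291, 2.148, -0.002]
ft_force: [-3.8, -0.3, 8.9]
width: 0.0006
```

{"name": "send_rows", "arguments": {
  "series": [
    [[0, 0, 0.2, 0, 0, 0, 0], [0, 0, 0.3, 0, 0, 0, 0], [0, 0, 0.3, 0, 0, 0, 0]]
  ]
}}

```text
time: 25.15
ee_pos: [0.5107, -0.186, 0.0544]
tool_rot: [2.291, 2.148, -0.002]
ft_force: [-1.2, 0.1, 1.2]
width: 0.0007
```

{"name": "send_rows", "arguments": {
  "series": [
    [[0, 0, 0.1, 0, 0, 0, 0], [0, 0, 0.2, 0, 0, 0, 0], [0, 0, 0.2, 0, 0, 0, 0]]
  ]
}}

```text
time: 25.45
ee_pos: [0.5114, -0.1861, 0.0521]
tool_rot: [2.29, 2.147, -0.001]
ft_force: [0.3, 0.3, -0.1]
width: 0.0005
```

{"name": "send_rows", "arguments": {
  "series": [
    [[0, 0, 0.1, 0, 0, 0, 0], [0, 0, 0.2, 0, 0, 0, 0], [0, 0, 0.2, 0, 0, 0, 0]]
  ]
}}

```text
time: 25.75
ee_pos: [0.5114, -0.1861, 0.0507]
tool_rot: [2.29, 2.147, -0.001]
ft_force: [-2.1, 1.2, 6.3]
width: 0.0009
```

{"name": "send_rows", "arguments": {
  "series": [
    [[0, 0, 0.05, 0, 0, 0, 0], [0, 0, 0.1, 0, 0, 0, 0], [0, 0, 0.1, 0, 0, 0, 0]]
  ]
}}

```text
time: 26.05
ee_pos: [0.5114, -0.1861, 0.0506]
tool_rot: [2.29, 2.147, -0.001]
ft_force: [-4.2, 2.3, 15.9]
width: 0.0007
```

{"name": "send_rows", "arguments": {
  "series": [
    [[0, 0, -2, 0, 0, 0, 0], [0, -2, -6, 0, 0, 0, 0], [0, -5, -11, 0, 0, 0, 0], [0, -8, -15, 0, 0, 0, 0], [0, -10, -16, 0, 0, 0, 0]]
  ]
}}

```text
time: 26.55
ee_pos: [0.4115, -0.1797, 0.2123]
tool_rot: [2.287, 2.145, 0.001]
ft_force: [-0.5, -0.3, -0.1]
width: 0.0004
```

Run:
```python
from h import *
p,R,s=tool();print(loc(p),s["ft_force"])
c=shot("side","s23");cv2.imwrite("pics/s23c.png",cv2.resize(c["img"][130:290,220:420],None,fx=3,fy=3))
t=shot("top","t23");w=shot("wrist","w23")
for n,k in(("side",c),("top",t),("wrist",w)):
    Q=cloud(k).reshape(-1,3);L=np.c_[(Q-C)[:,:2]@np.stack([cx,cy],1),Q[:,2]]
    m=(L[:,0]>-.06)&(L[:,0]<.06)&(abs(L[:,1])<.1)&(L[:,2]>.03)&(L[:,2]<.1);q=L[m]
    if len(q)>20: A=np.c_[q[:,:2],np.ones(len(q))];k2=np.linalg.lstsq(A,q[:,2],rcond=None)[0];print(n,len(q),"slope x,y",k2.round(4),"front",np.median(q[q[:,0]<-.05][:,2]) if (q[:,0]<-.05).any() else None,"rear",np.median(q[q[:,0]>.05][:,2]) if (q[:,0]>.05).any() else None)
```

```text
[-0.14778137 -0.00074135  0.2122876 ] [-0.46749759 -0.29183115 -0.06689403]
side 2036 slope x,y [0.0013 0.     0.0496] front 0.04964040665606401 rear 0.04966744274500001
top 1776 slope x,y [ 0.0013 -0.0033  0.0506] front 0.050591362269463036 rear 0.050167778846913924
wrist 140 slope x,y [0.0015 0.0064 0.0491] front None rear 0.04909941390234143
```

View pics/s23c.png

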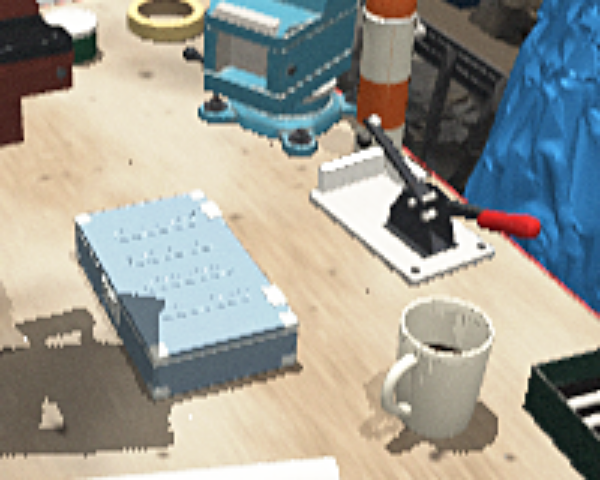

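View pics/w23.png

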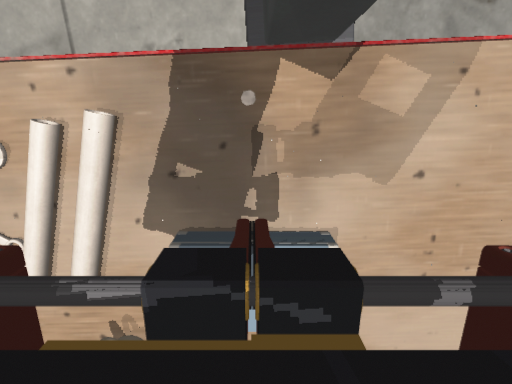

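```bash
python3 -c "
from rig import workorder;print(workorder.sign_off())"
```

```text
the job is handed in; nothing more can be done
None
```

The loose nozzle is home in the middle clip, all three nozzles are pressed home, and the lid is closed. I handed the job in at about 27 s.

- **Middle nozzle:** My first press from above left its wide end up and slightly askew, with a peak of about 36 N at the fingertips. I gripped it again, centred it and pushed it fully home.
- **Left nozzle:** This was the stored one standing high. I pressed it down in the grip, and then its rear end separately.
- **Check before closing:** The side camera put the tops of all three nozzles at about 33–35 mm, below the 40 mm rim. The wrist camera agreed on the middle and right ones. The arm hid most of the left nozzle from it, and the top camera saw only the right one.
- **Lid:** The resistance at the front edge rose to about 9 N, then dropped to almost nothing about 5 mm before the lid seated. I took that as the catch snapping; I did not pull the lid up to prove it. Afterwards the cameras showed the lid level to about 0.001 rad, with its face 50 mm up.
- **Not re-measured:** I never touched the mug, the tape measure or the tin, but I did not measure their positions again at the end.

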